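Pack the gift boxes ribbon cross up in the presentation case

TASK

The gift boxes on the table belong in the long wooden presentation case. Lever its lid up with the palette knife, blade in the slot under the lid's front edge, let the lid swing right back, and lay the knife flat on the marble slab again; then tip every gift box over until its ribbon cross is on top, stand them all like that in the tray of the case and close the lid fully. Leave the other things on the table where they are.

Things in the scene. Friction and masses are not known exactly. Their poses are not given: they have to be found in the camera images.
- case: Long wooden presentation case, fixed, yaw varies: 108 mm deep (its x) by 246 mm wide (its y), 75 mm high when shut; too wide to grasp. Origin: centre of the underside; -x is the front, towards the robot, +x the hinge side. It is a shallow tray with a deep hinged lid.
- case_floor (a point): Centre of the tray's floor inside the case, 6 mm above the table. The tray is 84 mm (x) by 230 mm (y) inside, front and back walls 12 mm thick, rim 30 mm above the table, so the gift boxes stand up above the rim; three fit side by side along y with about 11 mm between them.
- case_lid (a joint): Angle of the lid: 0 shut, 2.1 rad at its stop, leaning back. The lid is a hollow box 45 mm high, open below, top 6 mm and walls 5 mm thick, 160 g, hinge nearly free: let go below about 0.9 rad it falls shut, beyond about 1.35 rad it falls fully open, between it may stay.
- case_lid_hinge (a point): Middle of the hinge line, 54 mm behind the case's centre (case +x), 30 mm above the table; the axis runs along the case's y.
- lid_back_edge (a point): Middle of the long edge between the lid's front wall and its top; moves with the lid. When the lid is fully open this edge is about 93 mm behind the hinge line and 100 mm above the table, and the lid's front wall slopes up from it to 123 mm: hook it there from behind and pull it up and over to close.
- lid_slot (a point): Middle of the upper edge of the blade slot, on the outer face of the lid's front wall; moves with the lid. Shut, it is 38 mm above the table. The slot, 64 mm wide and 8 mm high, reaches from the tray's rim (30 mm above the table) up to this edge, and leads through the wall into the hollow case.
- knife: Cranked palette knife, 190 mm long, 90 g, lying on the marble slab at the start. Origin: on the underside, below the balance point; x points along the blade to its tip, z up. The wooden handle is 18 mm wide and 20 mm high and reaches from 72 mm behind the origin to 11 mm ahead of it (grip it at the origin); the steel blade, 26 mm wide and 2.5 mm thick, runs on to 106 mm ahead of it. The undersides of handle and blade are level.
- knife_tip (a point): Tip of the knife's blade, 106 mm ahead of the knife's origin, at mid thickness (1.25 mm above its underside).
- crate_corner (a point): Front left foot of the big slatted wooden crate at the left back, fixed, always in the same place: 0.36 m high, with taller display boxes on it. From here its front face runs 0.51 m to the right and back, along (0.449, -0.893) in x, y; keep wrist and gripper in front of it.
- marble_slab: White marble slab, 120 (its x) by 240 (its y) by 12 mm, fixed on the table at the left; origin at the centre of its underside. The knife's place.
- gift_1: Small wrapped gift box, 62 by 62 mm (its x and y) and 55 mm high (its z), about 110 g. Origin: centre of its underside, which is plain; z points to the lid face, where two ribbons cross; each of the four sides has a single stripe of ribbon. It starts lying on one of its sides. One or both of gift_1 and gift_2 are there in a run: None at the start means absent.
- gift_2: Small wrapped gift box, 62 by 62 mm (its x and y) and 55 mm high (its z), about 110 g. Origin: centre of its underside, which is plain; z points to the lid face, where two ribbons cross; each of the four sides has a single stripe of ribbon. It starts lying on one of its sides. One or both of gift_1 and gift_2 are there in a run: None at the start means absent.
- gift_3: Small wrapped gift box, 62 by 62 mm (its x and y) and 55 mm high (its z), about 110 g. Origin: centre of its underside, which is plain; z points to the lid face, where two ribbons cross; each of the four sides has a single stripe of ribbon. It starts upside down. It is always there.
- tape_roll: Roll of brown tape, 77 mm across, 19 mm high, lying on the table; leave it alone. Origin: centre of the underside.
- date_stamp: Wooden hand stamp, 30 by 50 by 68 mm; leave it alone. Origin: centre of the underside.
- cocoa_tin: Round cocoa tin, 68 mm across, 91 mm high; leave it alone. Origin: centre of the underside.
- nut_slab: Slab of nut chocolate, 88 by 116 by 18 mm; leave it alone. Origin: centre of the underside.

How it is judged:
On the way, in this order (a step that is already met when the one before it is completed fails the run):
1. the lid is raised with the blade of the knife under its front edge at the slot (value of joint case_lid above 0.15 rad and distance between knife_tip and lid_slot below 0.05 m), for 0.1 s.
2. the lid is swung right back (value of joint case_lid above 1.95 rad), for 0.2 s.
3. every gift box stands in the tray of the open case with its ribbon cross up (value of joint case_lid above 1.5 rad and x of gift_1 in the frame of case between -0.02 and 0.02 m and y of gift_1 in the frame of case between -0.092 and 0.092 m and z of each of gift_1, gift_2, gift_3 in the frame of case below 0.012 m and angle between each of gift_1, gift_2, gift_3's own z axis and vertical below 0.12 rad and x of gift_2 in the frame of case between -0.02 and 0.02 m and y of gift_2 in the frame of case between -0.092 and 0.092 m and x of gift_3 in the frame of case between -0.02 and 0.02 m and y of gift_3 in the frame of case between -0.092 and 0.092 m), for 0.2 s.
At the end, for the whole second after the job is handed in: the lid is shut (within 0.04 rad), every gift box that is there stands in the tray with its cross side up (within 0.12 rad, bottom on the tray's floor), and the knife lies flat on the marble slab with its balance point over the slab; all at rest (value of joint case_lid below 0.04 rad and x of gift_1 in the frame of case between -0.02 and 0.02 m and y of gift_1 in the frame of case between -0.092 and 0.092 m and z of each of gift_1, gift_2, gift_3 in the frame of case below 0.012 m and angle between each of gift_1, gift_2, gift_3's own z axis and vertical below 0.12 rad and x of gift_2 in the frame of case between -0.02 and 0.02 m and y of gift_2 in the frame of case between -0.092 and 0.092 m and x of gift_3 in the frame of case between -0.02 and 0.02 m and y of gift_3 in the frame of case between -0.092 and 0.092 m and linear speed of each of gift_1, gift_2, gift_3, knife below 0.03 m/s and x of knife in the frame of marble_slab between -0.06 and 0.06 m and y of knife in the frame of marble_slab between -0.12 and 0.12 m and z of knife in the frame of marble_slab between 0.008 and 0.04 m and angle between the z axis of knife and the z axis of marble_slab, either way round below 0.2 rad); the robot touches nothing.
It fails at once if tape roll pushed aside by more than 3 cm (distance of tape_roll from where it was at the start of the episode above 0.03 m).
It fails at once if date stamp pushed aside by more than 3 cm (distance of date_stamp from where it was at the start of the episode above 0.03 m).
It fails at once if cocoa tin pushed aside by more than 3 cm (distance of cocoa_tin from where it was at the start of the episode above 0.03 m).
It fails at once if nut slab pushed aside by more than 3 cm (distance of nut_slab from where it was at the start of the episode above 0.03 m).
Of gift_1, gift_2 only 1 to 2 are there at a start; the rules pass over those that are not, and their reading is None.
At some moment in a run one of gift_1, gift_2, gift_3 may be knocked a few centimetres aside while the robot is not near it.
It also fails if it takes over 210 s, if anything falls off the work surface, if the arm or the gripper's body presses on something with over 40 N, if the wrist force passes 120 N, or if a joint passes its speed limit or range.

ROBOT

A 6-joint arm with a two-finger parallel gripper is mounted at the origin on a cart in front of the work surface, level with it; the furniture and walls round the work are solid. World frame = base frame: x ahead of the robot, y to its left, z up, the work surface at z = 0. Lengths are in m, angles in rad, forces in N, time in s.
With the tool pointing down it reaches from about 0.275 to 0.825 m from the base axis. Payload 5.2 kg.
Tool frame: the origin (TCP) lies at the very end of the fingers, on their centre line; the grasp point (between the pads) lies manip.tcp_to_grasp behind it (manip.tcp_to_grasp is the distance from the TCP to the grasp point, in m); z points along the fingers, y is the line along which they close (so a half turn about z gives the same grasp; the last joint's range is limited). The gripper opens to 93 mm and grips with 3 to 60 N. Pads are 15 mm wide; open, the fingers measure 128 mm over their backs; the gripper's body (75 mm by 188 mm) begins 65 mm behind the grasp point.
Start: joints at [-0.203, 0.259, 1.535, -0, 1.348, -0.203], TCP at [0.55, 0, 0.219] pointing down, gripper open.
Joint ranges: [-3.14, 3.14], [-0.91, 2.08], [0.19, 2.58], [-1.22, 4.36], [0.22, 2.71], [-3.12, 3.12]. Speed limits (rad/s): [2.57, 2.57, 3.14, 3.14, 3.14, 3.14].

INTERFACE

Orientations are given as a unit quaternion [w, x, y, z].
In Python, from cell import manip gives the robot as it stands. The module is installed in compiled form; this text tells all that it offers.
- The arm moves only by the tool step_arm, never from a script. Its argument "deltas" is a list of rows, each a list of 5 numbers: the shift along the tool's x, y, z in m, then the turn about the tool's z in degrees, then the finger opening in m, from 0 to 0.093. In form: [[x, y, z, twist, gripper], ...]. A call has exactly 8 rows; each row shifts and turns the commanded pose from where the row before left it, along the tool's axes as they then stand; what a row does not reach is not made up. A row lasts 1/8 s, in which the tool goes at most 62.5 mm and 10.7 degrees, less where a joint would pass 70% of its speed; a pose out of reach is approached as far as the arm can. A call is refused whole if a number of a shift passes 0.0625 or a number of a turn 10.7, either way. A call with a gripper value outside its range is refused whole. The fingers move at their own pace and stop on an object; "squeeze" is the grip in N (left out, the last holds). Time passes only in rows, so rows that do not move let the fingers close, or fill a call up. It gives the time, the measured TCP pose, the force, the opening and the grip force at its end, in the units of the state.
- manip.state(): the state, without advancing time (a new reading comes with each control period).
- manip.get_image(name): name is "scene" or "side" or "wrist"; returns the picture (384x512x3 uint8, red, green, blue); there is no depth.
- manip.calibration(name): a dict with "K" (3x3 intrinsics, pixels), "world_from_camera" (4x4, takes a point from camera to world coordinates). Camera axes: x right, y up, looking along -z (the intrinsics and any distortion apply to the point x, -y, -z); pixel columns grow to the right and rows downward; lengths in m; the calibration is good to about 2 mm. A picture is of the moment at which its call begins: read the wrist's pose just before it. calibration takes no time and is no camera call; for the wrist camera it gives the pose at the moment of the call.
- manip.finish_job(): hands the job in; it is judged then, once.
The state is a dict: "clock": time; "joint_positions": joint angles; "qd": joint speeds; "joint_efforts": joint torques, N m; "tcp_pos": TCP position; "eef_rot": TCP orientation; "contact_force": force on the tool from outside, world axes, zero at the start; "torque": the same for the moment, N m; "width": finger opening in m; "grip_force": force on a finger pad.
Only numpy, scipy, OpenCV 4.12 (cv2) and the standard library are available. Lean on these libraries where they do the work, as an engineer would, in place of code of your own. Each camera call takes 0.05 s, during which the arm holds its last target. There are 200 camera calls.

## Working session

There is one attempt and no reset: what is moved stays moved. The work goes in short steps, Python scripts to look and compute and a tool call to move; the robot and the scene stay as the last step left them, time stands still between calls to the robot, and variables do not carry over. Pictures are saved under pics/ and viewed, at most 14 in all, crops included, and the job is handed in when it is done.

Besides the shell and the picture viewer there is one more tool, called after "Call:" as name(argument=value, ...), one argument or row to a line, values as JSON. step_arm: Moves the arm, as the interface text tells. Its arguments: {"type":"object","properties":{"deltas":{"type":"array"},"squeeze":{"type":"number"}},"required":["deltas"]}

```bash
mkdir -p pics; cat > h.py <<'E'
import numpy as np, cv2
from cell import manip
def cap(n,f):
    c=manip.calibration(n); im=manip.get_image(n)
    np.savez('pics/'+f+'.npz',im=im,K=c['K'],T=c['world_from_camera'])
    cv2.imwrite('pics/'+f+'.png',im[:,:,::-1]); return im
def ray(f,u,v,z=0.):
    d=np.load('pics/'+f+'.npz');K,T=d['K'],d['T']
    p=np.linalg.inv(K)@[u,v,1]; r=T[:3,:3]@[p[0],-p[1],-p[2]]; o=T[:3,3]
    return o+r*(z-o[2])/r[2]
def proj(f,P):
    d=np.load('pics/'+f+'.npz');K,T=d['K'],d['T']
    p=np.linalg.inv(T)@np.append(P,1); q=K@[p[0],-p[1],-p[2]]; return q[:2]/q[2]
E
python3 - <<'E'
from h import *
for n in('scene','side','wrist'):
    cap(n,n+'0'); c=manip.calibration(n); print(n,c)
print(manip.state(),manip.tcp_to_grasp)
a=cv2.imread('pics/scene0.png');b=cv2.imread('pics/side0.png');w=cv2.imread('pics/wrist0.png')
cv2.imwrite('pics/sc_big.png',cv2.resize(a,(800,600)))
cv2.imwrite('pics/si_big.png',cv2.resize(b,(800,600)))
E
```

```text
scene {'K': array([[376.95404027,   0.        , 252.12982868],
       [  0.        , 376.95404027, 192.672287  ],
       [  0.        ,   0.        ,   1.        ]]), 'world_from_camera': array([[-0.56536707,  0.42113579, -0.70922826, -0.48380317],
       [-0.82472938, -0.27457437,  0.494399  ,  0.66447628],
       [ 0.01347321,  0.86443829,  0.50255837,  0.7986639 ],
       [ 0.        ,  0.        ,  0.        ,  1.        ]])}
side {'K': array([[380.44975513,   0.        , 256.11230895],
       [  0.        , 380.44975513, 187.22387898],
       [  0.        ,   0.        ,   1.        ]]), 'world_from_camera': array([[ 0.92874612,  0.24133897, -0.28140032,  0.12565485],
       [-0.37057532,  0.58345198, -0.72267401, -1.03368279],
       [-0.01022583,  0.77546069,  0.63131303,  0.96940015],
       [ 0.        ,  0.        ,  0.        ,  1.        ]])}
wrist {'K': array([[298.99941802,   0.        , 255.10933824],
       [  0.        , 298.99941802, 193.33789133],
       [  0.        ,   0.        ,   1.        ]]), 'world_from_camera': array([[ 9.99997590e-01, -1.72231043e-04,  2.
[... 343 characters left out ...]
2766841e-01,  2.59181527e-01,  1.53574636e+00, -1.33709983e-05,
        1.34797683e+00, -2.02787385e-01]), 'qd': array([-8.95128258e-05, -2.85816149e-03, -3.26962361e-03, -8.99737584e-04,
       -1.20979402e-03, -1.87637722e-03]), 'joint_efforts': array([ 1.84710952e-03, -4.37643743e+01, -2.84233278e+01,  7.19930883e-02,
        3.80130450e-02, -3.72983607e-06]), 'tcp_pos': array([5.49629837e-01, 1.12932984e-04, 2.18039726e-01]), 'eef_rot': array([-5.44217535e-04,  7.07098318e-01,  7.07114940e-01, -3.66403645e-04]), 'contact_force': array([-0.60961737,  0.03281685,  0.98925664]), 'torque': array([-0.02484304, -0.02558333,  0.01437132]), 'grip_force': 0.0, 'width': 0.09293050716838913} 0.0188
```

View pics/sc_big.png

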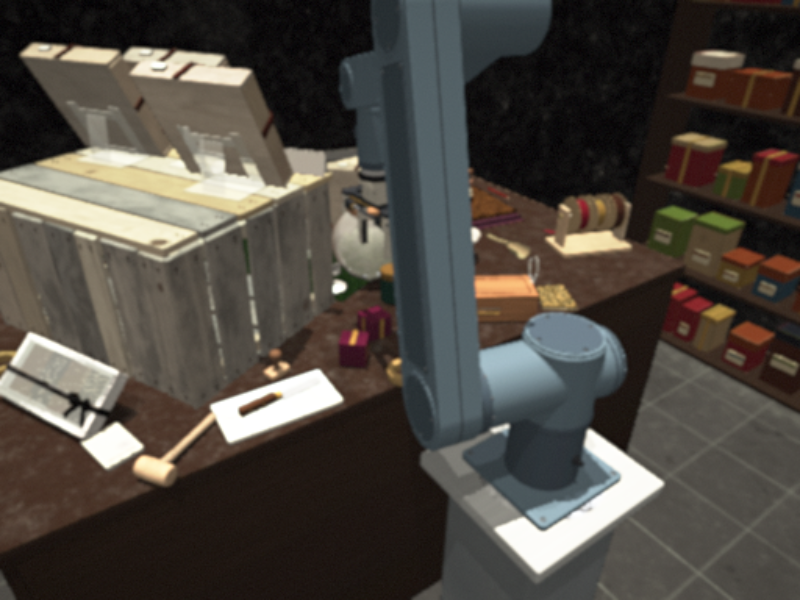

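View pics/si_big.png

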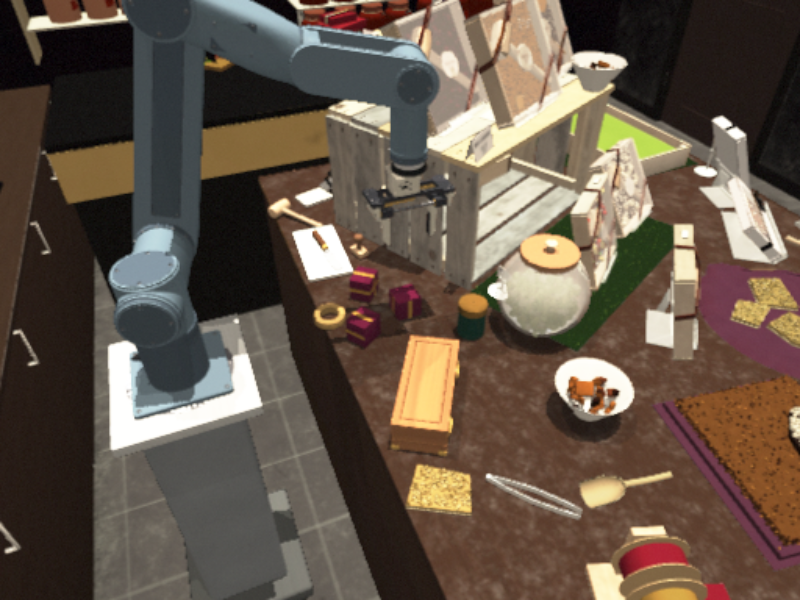

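```bash
python3 - <<'E'
from h import *
s=.64
for n,u,v,z in [('slab c',322,252,.012),('knife handle',318,232,.02),('g a',363,283,.03),('g b',405,300,.03),('g c',362,325,.03),('tape',330,316,.01),('stamp',360,243,.03),('tin',472,300,.09),('case BL',412,338,.075),('case BR',460,340,.075),('case FR',448,440,.075),('caseFL',392,437,.075),('nut',440,490,.018)]:
    print(n,ray('side0',u*s,v*s,z).round(3))
E
```

```text
slab c [0.417 0.312 0.012]
knife handle [0.432 0.402 0.02 ]
g a [0.471 0.114 0.03 ]
g b [0.545 0.01  0.03 ]
g c [ 0.417 -0.036  0.03 ]
tape [0.361 0.046 0.01 ]
stamp [0.522 0.288 0.03 ]
tin [ 0.66  -0.116  0.09 ]
case BL [ 0.49  -0.165  0.075]
case BR [ 0.584 -0.211  0.075]
case FR [ 0.447 -0.439  0.075]
caseFL [ 0.355 -0.394  0.075]
nut [ 0.407 -0.495  0.018]
```

View pics/wrist0.png

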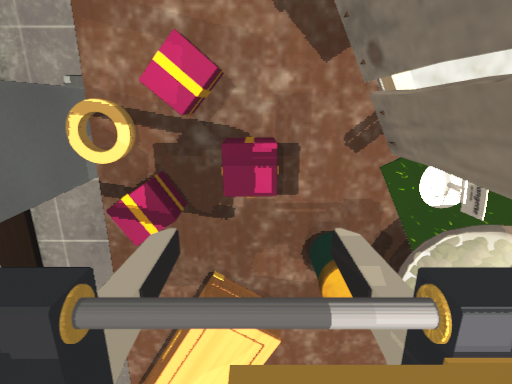

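```bash
python3 - <<'E'
from h import *
s=.64
for u,v in[(335,222),(475,288),(405,255)]: print(ray('side0',u*s,v*s,0).round(3))
for u,v in[(200,402),(330,318)]: print('scene',ray('scene0',u*s,v*s,0).round(3))
for u,v in[(330,60),(385,165)]: print('w',ray('wrist0',u,v,0).round(3))
im=np.load('pics/wrist0.npz')['im']; hsv=cv2.cvtColor(im,cv2.COLOR_RGB2HSV)
# pink gifts+ribbon
m=((hsv[...,0]>150)&(hsv[...,1]>120)&(hsv[...,2]>60)).astype('uint8')*255
n,l,st,c=cv2.connectedComponentsWithStats(m)
for i in range(1,n):
    if st[i,4]>100: print(st[i],c[i].round(),ray('wrist0',*c[i],.055).round(3))
E
```

```text
[0.501 0.466 0.   ]
[0.745 0.019 0.   ]
[0.632 0.225 0.   ]
scene [ 0.52  0.45 -0.  ]
scene [0.662 0.065 0.   ]
w [0.637 0.13  0.   ]
w [0.718 0.004 0.   ]
[ 159   29   62   60 1658] [189.  59.] [0.482 0.124 0.055]
[ 139   60   61   55 1476] [168.  88.] [0.458 0.096 0.055]
[ 221  138   57   59 3140] [249. 167.] [0.542 0.013 0.055]
[158 172  29  36 240] [172. 189.] [ 0.454 -0.012  0.055]
[ 129  177   52   54 1453] [155. 204.] [ 0.433 -0.03   0.055]
[107 200  43  46 877] [128. 223.] [ 0.397 -0.055  0.055]
```

Call:
step_arm(
  deltas=[
    [0.028,-0.017,-0.005,0,0.093],
    [0.028,-0.017,-0.005,0,0.093],
    [0.028,-0.017,-0.005,0,0.093],
    [0.028,-0.017,-0.005,0,0.093],
    [0.028,-0.017,-0.005,0,0.093],
    [0.028,-0.017,-0.005,0,0.093],
    [0.028,-0.017,-0.005,0,0.093],
    [0,0,0,0,0.093],
  ],
)

```text
clock: 1.15
tcp_pos: [0.43, 0.1974, 0.2539]
eef_rot: [-0.0, 0.706, 0.708, 0.0]
contact_force: [0.2, -0.9, -0.3]
width: 0.093
grip_force: 0.0
```

```bash
python3 - <<'E'
from h import *
cap('wrist','w1'); print(manip.state()['tcp_pos'])
E
```

```text
[0.43071464 0.19640931 0.25368946]
```

View pics/w1.png

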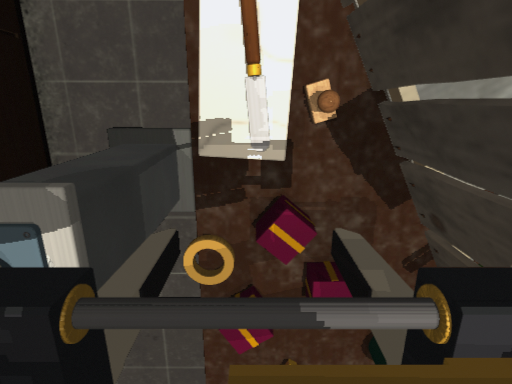

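```bash
python3 - <<'E'
from h import *
im=np.load('pics/w1.npz')['im']; h=cv2.cvtColor(im,cv2.COLOR_RGB2HSV)
sub=h[0:64,225:285]; m=((sub[...,2]<140)&(sub[...,1]>100)).astype('uint8')
ys,xs=np.nonzero(m)
for y in (2,20,40,58): 
    r=xs[ys==y]; print(y,r.min()+225,r.max()+225, ray('w1',r.min()+225,y,.032).round(4),ray('w1',r.max()+226,y,.032).round(4))
t=ray('w1',259,147,.0145); b=ray('w1',254.5,78,.0145); print('tip',t,'blade start',b,t-b)
print('ferrule top',ray('w1',253.5,64,.032),ray('w1',254,75,.032))
for u,v in[(200,155),(285,160),(199,0),(299,0)]: print('slab',ray('w1',u,v,.012).round(3))
print('stamp',ray('w1',321,100,.02),ray('w1',327,100,.065))
E
```

```text
2 241 255 [0.4129 0.3883 0.032 ] [0.4299 0.3884 0.032 ]
20 243 256 [0.415  0.3702 0.032 ] [0.4311 0.3702 0.032 ]
40 245 258 [0.4171 0.3493 0.032 ] [0.4335 0.3494 0.032 ]
58 246 259 [0.4182 0.3299 0.032 ] [0.4349 0.33   0.032 ]
tip [0.43456884 0.22162339 0.0145    ] blade start [0.42830265 0.30894967 0.0145    ] [ 0.00626619 -0.08732629  0.        ]
ferrule top [0.42711726 0.32334516 0.032     ] [0.42773549 0.31104768 0.032     ]
slab [0.354 0.21  0.012]
slab [0.471 0.203 0.012]
slab [0.362 0.396 0.012]
slab [0.481 0.396 0.012]
stamp [0.51325641 0.28248895 0.02      ] [0.510609   0.28210284 0.065     ]
```

```bash
cat >> h.py <<'E'
from scipy.spatial.transform import Rotation as R
def go(x,y,z,tw=None):
    s=manip.state();q=s['eef_rot'];M=R.from_quat([q[1],q[2],q[3],q[0]]).as_matrix()
    cur=-np.degrees(np.arctan2(M[1,1],M[0,1]))  # twist relative to start
    t=cur if tw is None else tw; a=np.radians(t)
    Mt=np.array([[np.sin(a),np.cos(a),0],[np.cos(a),-np.sin(a),0],[0,0,-1.]])
    d=np.array([x,y,z])-s['tcp_pos']
    print('cur tw %.2f turn by %.2f; shift in turned tool axes'%(cur,t-cur),(Mt.T@d).round(4),'tcp',s['tcp_pos'].round(4),'j6',s['joint_positions'][5].round(2))
E
python3 -c "
from h import *
go(.426,.328,.0145,-4.7)"
```

```text
cur tw -0.12 turn by -4.58; shift in turned tool axes [0.1315 0.0061 0.2392] tcp [0.4307 0.1964 0.2537] j6 0.19
```

Call:
step_arm(
  deltas=[
    [0,0,0,-4.6,0.05],
    [0.026,0.0012,0.02,0,0.05],
    [0.026,0.0012,0.03,0,0.05],
    [0.026,0.0012,0.03,0,0.05],
    [0.026,0.0012,0.03,0,0.05],
    [0.0275,0.0013,0.03,0,0.05],
    [0,0,0.03,0,0.05],
    [0,0,0.03,0,0.05],
  ],
)

```text
clock: 2.2
tcp_pos: [0.4273, 0.3268, 0.0521]
eef_rot: [0.0, 0.678, 0.735, -0.0]
contact_force: [0.5, 0.0, -0.5]
width: 0.0503
grip_force: 0.0
```

```bash
python3 -c "
from h import *
go(.426,.328,.0145,-4.7)"
```

```text
cur tw -4.59 turn by -0.11; shift in turned tool axes [ 0.0012 -0.0012  0.0376] tcp [0.4273 0.3268 0.0521] j6 0.37
```

Call:
step_arm(
  deltas=[
    [0.001,-0.001,0.01,0,0.05],
    [0,0,0.01,0,0.05],
    [0,0,0.01,0,0.05],
    [0,0,0.0085,0,0.05],
    [0,0,0,0,0.01],
    [0,0,0,0,0.01],
    [0,0,0,0,0.01],
    [0,0,0,0,0.01],
  ],
  squeeze=50,
)

```text
clock: 3.2
tcp_pos: [0.4258, 0.3287, 0.0156]
eef_rot: [0.0, 0.678, 0.735, 0.0]
contact_force: [-0.5, 0.1, 0.3]
width: 0.0174
grip_force: 50.0
```

Call:
step_arm(
  deltas=[
    [0,0,-0.01,0,0.01],
    [0,0,-0.02,0,0.01],
    [0,0,-0.02,0,0.01],
    [0,0,-0.03,0,0.01],
    [0,0,-0.03,0,0.01],
    [0,0,-0.03,0,0.01],
    [0,0,-0.02,0,0.01],
    [0,0,0,0,0.01],
  ],
)

```text
clock: 4.2
tcp_pos: [0.4264, 0.329, 0.1773]
eef_rot: [0.001, 0.678, 0.735, 0.002]
contact_force: [0.0, -0.7, -2.1]
width: 0.0175
grip_force: 50.0
```

```bash
python3 - <<'E'
from h import *
cap('wrist','w2');go(.426,.328,.0145,-4.7);print(manip.state()['width'])
cap('side','s2')
# case corner candidates on the side picture, upscaled crop
im=cv2.imread('pics/s2.png')[200:330,220:350]
cv2.imwrite('pics/s2c.png',cv2.resize(im,(600,600),interpolation=cv2.INTER_CUBIC))
E
```

```text
cur tw -4.60 turn by -0.10; shift in turned tool axes [-0.0006  0.0004  0.1613] tcp [0.4256 0.3286 0.1758] j6 0.37
0.017413197239739508
```

View pics/w2.png

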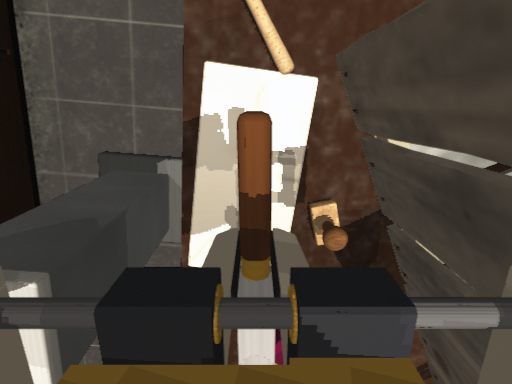

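View pics/s2c.png

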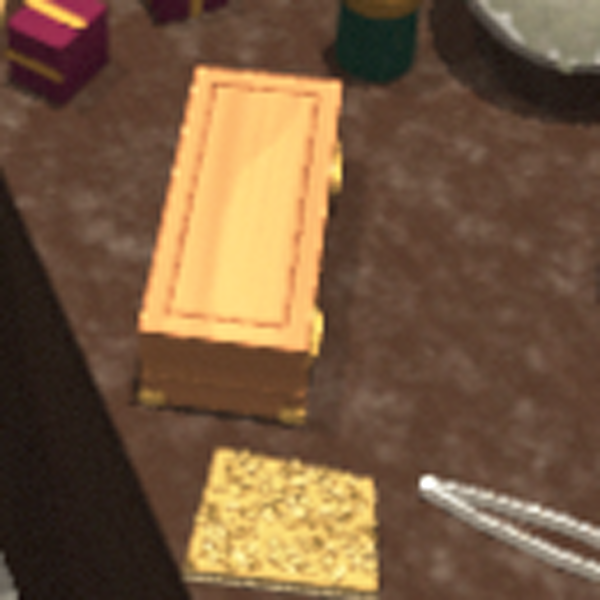

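```bash
python3 - <<'E'
from h import *
k=130/600
P=[ray('s2',220+u*k,200+v*k,.075)[:2] for u,v in[(197,67),(342,80),(307,351),(141,329)]]
P=np.array(P);print(P.round(4));c=P.mean(0);print('c',c.round(4))
for a,b in((0,3),(1,2),(0,1),(3,2)): d=P[a]-P[b];print(a,b,np.linalg.norm(d).round(4),np.degrees(np.arctan2(d[1],d[0])).round(1))
# orange side mask for confirmation
im=np.load('pics/s2.npz')['im'];
# knife: handle rear end vs tool
s=manip.state();print(ray('w2',255,113,s['tcp_pos'][2]+.012))
print('nut corners',[ray('s2',220+u*k,200+v*k,.018)[:2].round(3) for u,v in[(218,448),(377,480),(378,590),(188,577)]])
E
```

```text
[[ 0.4903 -0.1558]
 [ 0.5834 -0.2092]
 [ 0.4548 -0.4212]
 [ 0.3647 -0.3659]]
c [ 0.4733 -0.288 ]
0 3 0.2447 59.1
1 2 0.248 58.8
0 1 0.1073 150.2
3 2 0.1057 148.4
[0.41969241 0.40530057 0.18681948]
nut corners [array([ 0.391, -0.429]), array([ 0.474, -0.488]), array([ 0.44 , -0.555]), array([ 0.34 , -0.505])]
```

Call:
step_arm(
  deltas=[
    [0,0,0,-6,0.01],
    [0,0,0,-8,0.01],
    [0,0,0,-8,0.01],
    [0,0,0,-8,0.01],
    [0,0,0,-8,0.01],
    [0,0,0,-8,0.01],
    [0,0,0,-6,0.01],
    [0,0,0,-2.5,0.01],
  ],
)

```text
clock: 5.3
tcp_pos: [0.4246, 0.328, 0.1735]
eef_rot: [-0.001, 0.265, 0.964, -0.001]
contact_force: [-0.1, 0.3, -1.2]
width: 0.0172
grip_force: 50.0
```

```bash
python3 - <<'E'
from h import *
go(.3034,-.1863,.18,-59.1)
E
```

```text
cur tw -59.22 turn by 0.12; shift in turned tool axes [-0.1602 -0.5036 -0.0065] tcp [0.4246 0.328  0.1735] j6 -0.58
```

Call:
step_arm(
  deltas=[
    [-0.005,-0.02,0,0,0.01],
    [-0.0115,-0.036,0,0,0.01],
    [-0.0115,-0.036,0,0,0.01],
    [-0.0115,-0.036,0,0,0.01],
    [-0.0115,-0.036,0,0,0.01],
    [-0.0115,-0.036,0,0,0.01],
    [-0.0115,-0.036,0,0,0.01],
    [-0.0115,-0.036,0,0,0.01],
  ],
)

```text
clock: 6.3
tcp_pos: [0.3579, 0.0503, 0.1741]
eef_rot: [-0.001, 0.266, 0.964, -0.0]
contact_force: [0.6, 0.9, -1.0]
width: 0.0175
grip_force: 50.0
```

Call:
step_arm(
  deltas=[
    [-0.0115,-0.036,0,0,0.01],
    [-0.0115,-0.036,0,0,0.01],
    [-0.0115,-0.036,0,0,0.01],
    [-0.0115,-0.036,0,0,0.01],
    [-0.0115,-0.036,0,0,0.01],
    [-0.0115,-0.036,0,0,0.01],
    [-0.006,-0.016,0,0,0.01],
    [0,0,0,0,0.01],
  ],
)

```text
clock: 7.3
tcp_pos: [0.3036, -0.1867, 0.1742]
eef_rot: [-0.001, 0.268, 0.964, 0.001]
contact_force: [0.6, 0.5, -1.5]
width: 0.0174
grip_force: 50.0
```

```bash
python3 - <<'E'
from h import *
go(.3034,-.1863,.10,-59.1)
cap('wrist','w3')
E
```

```text
cur tw -58.95 turn by -0.15; shift in turned tool axes [0.0004 0.0002 0.0742] tcp [ 0.3036 -0.1867  0.1742] j6 -1.9
```

View pics/w3.png

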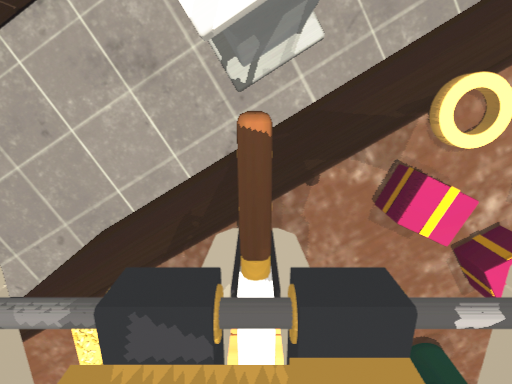

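Call:
step_arm(
  deltas=[
    [0,0,0.02,0,0.01],
    [0,0,0.022,0,0.01],
    [0,0,0.022,0,0.01],
    [0,0,0.022,0,0.01],
    [0,0,0.022,0,0.01],
    [0,0,0.02,0,0.01],
    [0,0,0.01,0,0.01],
    [0,0,0,0,0.01],
  ],
)

```text
clock: 8.35
tcp_pos: [0.3041, -0.1853, 0.0367]
eef_rot: [-0.001, 0.266, 0.964, 0.001]
contact_force: [0.5, -0.0, -0.9]
width: 0.0176
grip_force: 50.0
```

```bash
python3 - <<'E'
from h import *
c=np.array([.4733,-.288]);X=np.array([.858,-.5135])
p=c-.194*X; go(*p,.0361,-59.1)
cap('side','s3');cap('scene','c3')
im=cv2.imread('pics/s3.png')[185:305,170:330]
a=cv2.resize(im,(800,600),interpolation=cv2.INTER_CUBIC)
cv2.imwrite('pics/s3c.png',a)
for q in [(-.054,.032,.038),(-.054,-.032,.038),(-.054,0,.034)]:
    Y=np.array([.5135,.858]);w=c+q[0]*X+q[1]*Y; print((proj('s3',np.append(w,q[2]))-[170,185])*5)
s=manip.state();t=s['tcp_pos']; print('tip pred',(proj('s3',t+np.append(.104*X,-.0024))-[170,185])*5)
E
```

```text
cur tw -59.15 turn by 0.05; shift in turned tool axes [-0.004  -0.0012  0.0006] tcp [ 0.3041 -0.1853  0.0367] j6 -1.9
[442.44442481 281.13840518]
[426.89618775 355.06244942]
[434.87904281 321.52030888]
tip pred [375.99304906 312.82344243]
```

View pics/s3c.png

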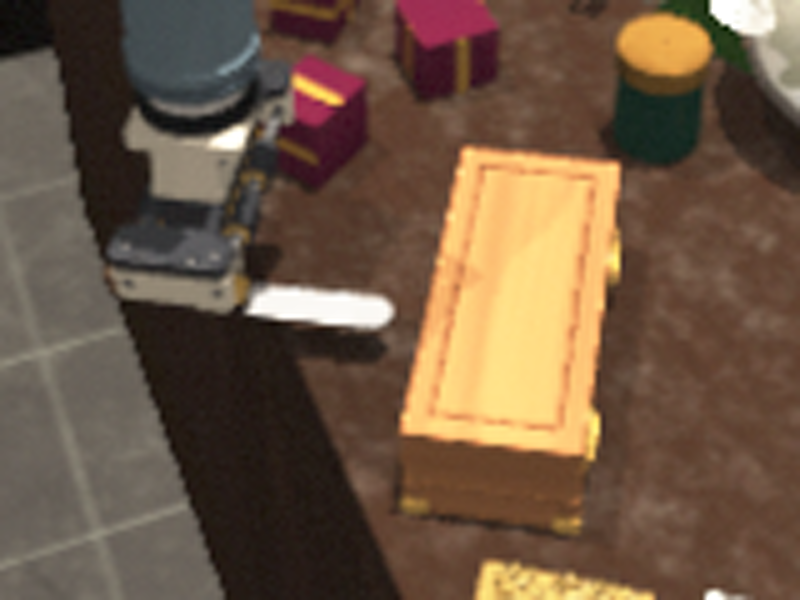

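Call:
step_arm(
  deltas=[
    [-0.006,-0.001,0,0,0.01],
    [-0.009,0,0,0,0.01],
    [-0.009,0,0,0,0.01],
    [-0.009,0,0,0,0.01],
    [-0.009,0,0,0,0.01],
    [-0.009,0,0,0,0.01],
    [-0.009,0,0,0,0.01],
    [-0.002,0,0,0,0.01],
  ],
  squeeze=60,
)

```text
clock: 9.45
tcp_pos: [0.3577, -0.2195, 0.0372]
eef_rot: [0.0, 0.266, 0.964, -0.0]
contact_force: [0.1, 0.0, -1.2]
width: 0.0176
grip_force: 60.0
```

```bash
python3 - <<'E'
from h import *
s=manip.state();print(s['contact_force'],s['torque'],s['tcp_pos'])
cap('side','s4')
cv2.imwrite('pics/s4c.png',cv2.resize(cv2.imread('pics/s4.png')[185:305,170:330],(640,480),interpolation=cv2.INTER_CUBIC))
E
```

```text
[ 0.09818191  0.00335311 -1.19874201] [ 0.09076516 -0.04922106 -0.0362488 ] [ 0.35765149 -0.21954654  0.03715341]
```

View pics/s4c.png

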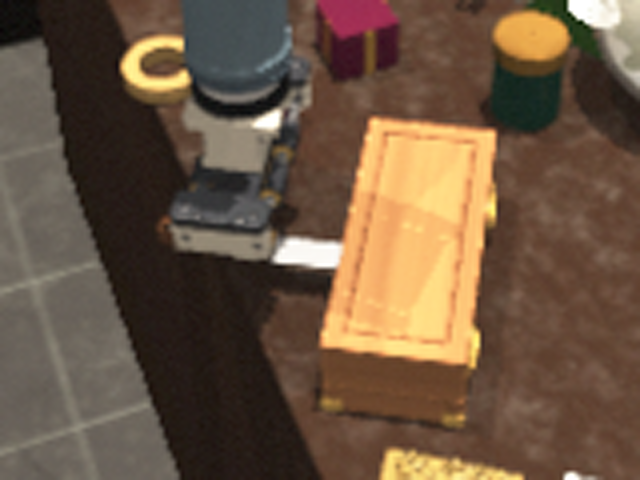

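Call:
step_arm(
  deltas=[
    [-0.001,0,-0.0115,0,0.01],
    [-0.002,0,-0.009,0,0.01],
    [-0.0027,0,-0.0086,0,0.01],
    [-0.0033,0,-0.0083,0,0.01],
    [-0.0041,0,-0.008,0,0.01],
    [-0.0048,0,-0.0076,0,0.01],
    [-0.0054,0,-0.0072,0,0.01],
    [-0.006,0,-0.0067,0,0.01],
  ],
)

```text
clock: 10.5
tcp_pos: [0.3826, -0.2344, 0.1045]
eef_rot: [0.0, 0.266, 0.964, -0.0]
contact_force: [0.2, -0.4, -2.0]
width: 0.018
grip_force: 60.0
```

```bash
python3 - <<'E'
from h import *
s=manip.state();print(s['contact_force'],s['torque'],s['tcp_pos'])
cap('side','s5')
cv2.imwrite('pics/s5c.png',cv2.resize(cv2.imread('pics/s5.png')[185:305,170:330],(640,480),interpolation=cv2.INTER_CUBIC))
E
```

```text
[ 0.24087124 -0.39669173 -1.95323825] [ 0.09456314 -0.00260668 -0.01626483] [ 0.38256693 -0.23439096  0.10451135]
```

View pics/s5c.png

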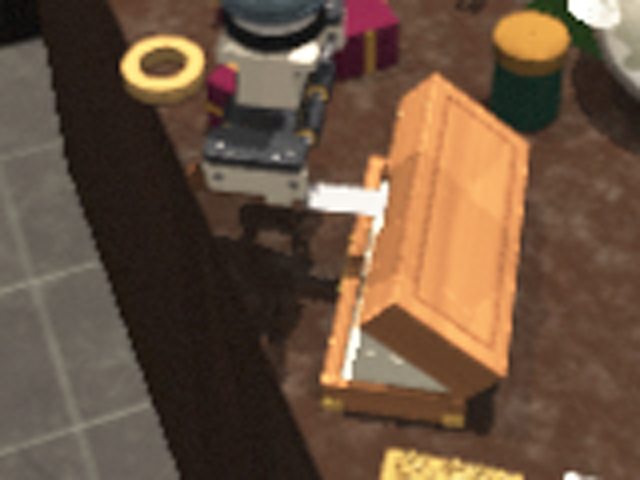

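Call:
step_arm(
  deltas=[
    [-0.0067,0,-0.0062,0,0.01],
    [-0.007,0,-0.0055,0,0.01],
    [-0.0076,0,-0.005,0,0.01],
    [-0.0079,0,-0.0042,0,0.01],
    [-0.0084,0,-0.0035,0,0.01],
    [-0.0085,0,-0.0028,0,0.01],
    [-0.0087,0,-0.002,0,0.01],
    [-0.009,0,-0.001,0,0.01],
  ],
)

```text
clock: 11.55
tcp_pos: [0.4375, -0.2672, 0.1344]
eef_rot: [0.0, 0.266, 0.964, 0.0]
contact_force: [-0.5, -0.6, -0.9]
width: 0.0173
grip_force: 60.0
```

Call:
step_arm(
  deltas=[
    [-0.01,0,0,0,0.01],
    [-0.01,0,0,0,0.01],
    [-0.01,0,0,0,0.01],
    [-0.01,0,0,0,0.01],
    [-0.01,0,0,0,0.01],
    [-0.005,0,0,0,0.01],
    [0,0,0,0,0.01],
    [0,0,0,0,0.01],
  ],
)

```text
clock: 12.55
tcp_pos: [0.4839, -0.2949, 0.1342]
eef_rot: [-0.0, 0.266, 0.964, 0.0]
contact_force: [-1.8, 1.5, -6.0]
width: 0.0169
grip_force: 60.0
```

```bash
python3 - <<'E'
from h import *
s=manip.state();print(s['contact_force'],s['torque'],s['tcp_pos'])
cap('side','s6')
cv2.imwrite('pics/s6c.png',cv2.resize(cv2.imread('pics/s6.png')[165:305,150:350],(800,560),interpolation=cv2.INTER_CUBIC))
E
```

```text
[-1.75115453  1.4689895  -6.04914556] [0.54934272 0.6043759  0.02631477] [ 0.48393224 -0.29491446  0.13417461]
```

View pics/s6c.png

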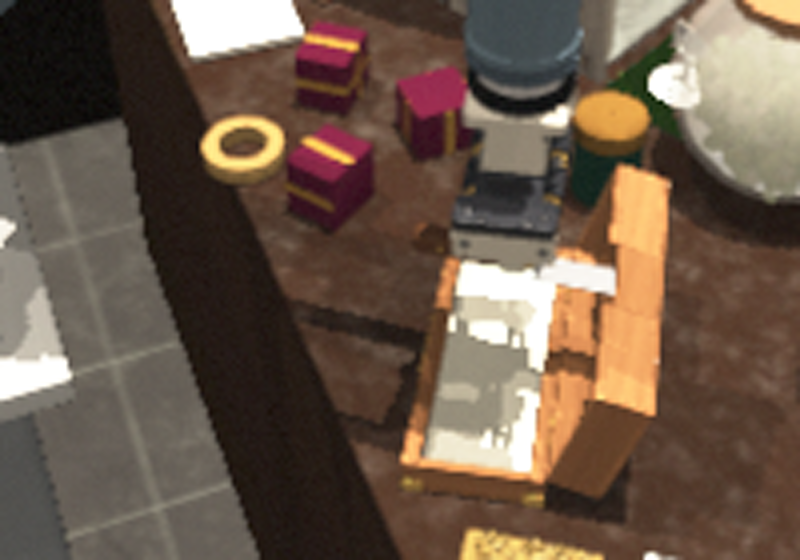

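Call:
step_arm(
  deltas=[
    [0,0,0.01,0,0.01],
    [0,0,0.01,0,0.01],
    [0.01,0,0,0,0.01],
    [0.02,0,0,0,0.01],
    [0.02,0,0,0,0.01],
    [0.02,0,0,0,0.01],
    [0.02,0,-0.01,0,0.01],
    [0.02,0,-0.01,0,0.01],
  ],
)

```text
clock: 13.6
tcp_pos: [0.389, -0.2382, 0.1348]
eef_rot: [0.0, 0.266, 0.964, -0.0]
contact_force: [-0.5, -0.2, -0.4]
width: 0.0172
grip_force: 60.0
```

```bash
python3 - <<'E'
from h import *
s=manip.state();print(s['contact_force'],s['torque'],s['tcp_pos'],s['eef_rot'])
cap('side','s7')
c=np.array([.4733,-.288]);X=np.array([.8578,-.514]);Y=np.array([.514,.8578])
def P(x,y,z): return np.append(c+x*X+y*Y,z)
im=cv2.imread('pics/s7.png')
# predicted corners for lid at 2.1: rim edge & back edge
for th in (1.8,1.95,2.1):
  r=lambda x,z:(.054+x*np.cos(th)+z*np.sin(th), .03-x*np.sin(th)+z*np.cos(th))
  for nm,q in(('rim',(-.108,0)),('top',(-.108,.045))):
    x,z=r(*q); print(th,nm,[proj('s7',P(x,y,z)).round(1) for y in(-.123,.123)])
cv2.imwrite('pics/s7c.png',cv2.resize(im[165:305,150:350],(800,560),interpolation=cv2.INTER_CUBIC))
E
```

```text
[-0.49536109 -0.24853454 -0.37481274] [ 0.07552993 -0.07043432 -0.01018903] [ 0.38898882 -0.23823791  0.13479016] [ 3.81830747e-04  2.66401446e-01  9.63862052e-01 -2.61316555e-04]
1.8 rim [array([296.7, 263.4]), array([302.5, 205. ])]
1.8 top [array([312.2, 267.6]), array([315.7, 208.7])]
1.95 rim [array([302.1, 265.2]), array([307.2, 206.6])]
1.95 top [array([316.7, 270.8]), array([319.5, 211.6])]
2.1 rim [array([307.2, 267.4]), array([311.5, 208.7])]
2.1 top [array([320.4, 274.3]), array([322.7, 214.9])]
```

View pics/s7c.png

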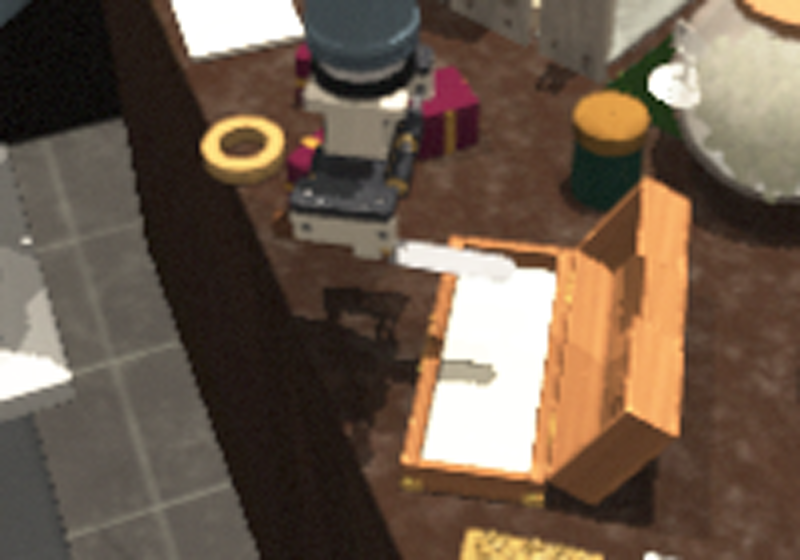

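Call:
step_arm(
  deltas=[
    [0.006,0.018,-0.005,0,0.01],
    [0.018,0.036,-0.005,0,0.01],
    [0.019,0.036,-0.005,0,0.01],
    [0.019,0.036,-0.005,0,0.01],
    [0.019,0.036,0,0,0.01],
    [0.019,0.036,0,0,0.01],
    [0.019,0.036,0,0,0.01],
    [0.019,0.036,0,0,0.01],
  ],
)

```text
clock: 14.65
tcp_pos: [0.4103, 0.0662, 0.1545]
eef_rot: [0.001, 0.266, 0.964, 0.0]
contact_force: [0.4, -0.8, -1.9]
width: 0.0176
grip_force: 60.0
```

Call:
step_arm(
  deltas=[
    [0.019,0.036,0,0,0.01],
    [0.019,0.036,0,0,0.01],
    [0.019,0.036,0,0,0.01],
    [0.019,0.036,0,0,0.01],
    [0.019,0.036,0,0,0.01],
    [0.019,0.036,0,0,0.01],
    [0.013,0.027,0,0,0.01],
    [0.013,0.024,0,0,0.01],
  ],
)

```text
clock: 15.65
tcp_pos: [0.4263, 0.3675, 0.154]
eef_rot: [-0.0, 0.266, 0.964, 0.0]
contact_force: [0.5, -0.1, -1.0]
width: 0.0174
grip_force: 60.0
```

Call:
step_arm(
  deltas=[
    [0,0,0,5,0.01],
    [0,0,0,8,0.01],
    [0,0,0,8,0.01],
    [0,0,0,8,0.01],
    [0,0,0,8,0.01],
    [0,0,0,8,0.01],
    [0,0,0,7,0.01],
    [0,0,0,2.5,0.01],
  ],
)

```text
clock: 16.65
tcp_pos: [0.4264, 0.3662, 0.1541]
eef_rot: [-0.0, 0.679, 0.734, 0.0]
contact_force: [-0.2, -0.2, -0.7]
width: 0.0172
grip_force: 60.0
```

```bash
python3 - <<'E'
from h import *
go(.4256,.3287,.0160,-4.6)
E
```

```text
cur tw -4.49 turn by -0.11; shift in turned tool axes [-0.0373 -0.0038  0.1381] tcp [0.4264 0.3662 0.1541] j6 0.43
```

Call:
step_arm(
  deltas=[
    [-0.012,-0.001,0.01,0,0.01],
    [-0.0125,-0.001,0.02,0,0.01],
    [-0.0125,-0.002,0.02,0,0.01],
    [0,0,0.025,0,0.01],
    [0,0,0.025,0,0.01],
    [0,0,0.02,0,0.01],
    [0,0,0.01,0,0.01],
    [0,0,0.005,0,0.01],
  ],
)

```text
clock: 17.65
tcp_pos: [0.4259, 0.3279, 0.0192]
eef_rot: [-0.0, 0.678, 0.735, 0.0]
contact_force: [-1.0, 1.2, 4.2]
width: 0.0176
grip_force: 60.0
```

Call:
step_arm(
  deltas=[
    [0,0,0.0015,0,0.01],
    [0,0,0.001,0,0.01],
    [0,0,0,0,0.05],
    [0,0,0,0,0.05],
    [0,0,0,0,0.05],
    [0,0,-0.02,0,0.05],
    [0,0,-0.03,0,0.05],
    [0,0,-0.03,0,0.05],
  ],
)

```text
clock: 18.65
tcp_pos: [0.4257, 0.3275, 0.0973]
eef_rot: [-0.0, 0.678, 0.735, -0.0]
contact_force: [0.5, -0.0, 0.7]
width: 0.0504
grip_force: 0.0
```

Call:
step_arm(
  deltas=[
    [-0.02,0,-0.03,0,0.093],
    [-0.03,0,-0.03,0,0.093],
    [-0.03,0,-0.03,0,0.093],
    [-0.03,0,-0.03,0,0.093],
    [-0.03,0.005,-0.03,0,0.093],
    [-0.03,0.005,-0.03,0,0.093],
    [-0.03,0.005,0,0,0.093],
    [0,0,0,0,0.093],
  ],
)

```text
clock: 19.65
tcp_pos: [0.4574, 0.128, 0.277]
eef_rot: [0.0, 0.679, 0.734, 0.0]
contact_force: [0.3, -0.1, 0.5]
width: 0.093
grip_force: 0.0
```

```bash
python3 - <<'E'
from h import *
cap('wrist','w8');print(manip.state()['tcp_pos'],manip.state()['eef_rot'])
cap('side','s8')
a=cv2.imread('pics/w8.png');b=cv2.resize(cv2.imread('pics/s8.png')[140:260,150:330],(512,341),interpolation=cv2.INTER_CUBIC)
v=cv2.resize(np.vstack([a,b]),None,fx=.82,fy=.82,interpolation=cv2.INTER_AREA);print(v.shape);cv2.imwrite('pics/v8.png',v)
E
```

```text
[0.45688705 0.12905275 0.27660869] [-2.42011165e-04  6.78962612e-01  7.34172809e-01  1.04435286e-06]
(594, 420, 3)
```

View pics/v8.png

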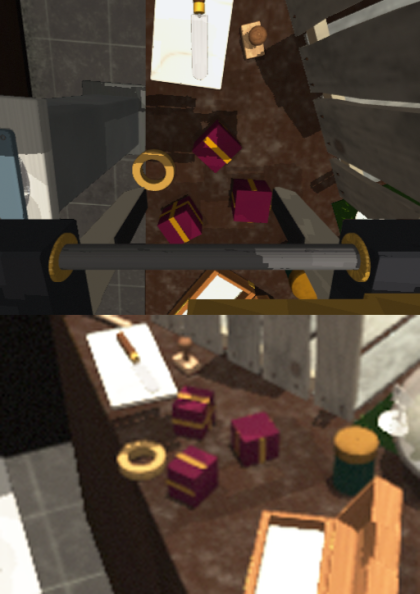

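```bash
python3 - <<'E'
from h import *
go(.475,-.03,.16,0)
E
```

```text
cur tw -4.54 turn by 4.54; shift in turned tool axes [-0.1597  0.0184  0.1164] tcp [0.4566 0.1297 0.2764] j6 -0.04
```

Call:
step_arm(
  deltas=[
    [0,0,0,4.5,0.093],
    [-0.023,0.003,0.017,0,0.093],
    [-0.023,0.003,0.017,0,0.093],
    [-0.023,0.003,0.017,0,0.093],
    [-0.023,0.003,0.017,0,0.093],
    [-0.023,0.003,0.017,0,0.093],
    [-0.023,0.003,0.017,0,0.093],
    [-0.022,0.001,0.014,0,0.093],
  ],
)

```text
clock: 20.75
tcp_pos: [0.4759, -0.0298, 0.1596]
eef_rot: [-0.001, 0.706, 0.708, -0.0]
contact_force: [0.3, -0.5, 0.2]
width: 0.093
grip_force: 0.0
```

```bash
python3 - <<'E'
from h import *
cap('wrist','w9');cap('side','s9');cap('scene','c9')
G={'A':(.471,.112),'B':(.542,.012),'C':(.42,-.035)}
rows=[]
out=np.zeros((600,800,3),'uint8')
w=cv2.imread('pics/w9.png'); out[:,:]=0
wc=cv2.resize(w,(480,360)); out[0:360,0:480]=wc
s=cv2.imread('pics/s8.png')
for i,k in enumerate('ABC'):
    u,v=proj('s8',[*G[k],.03]); u,v=int(u),int(v)
    t=cv2.resize(s[v-20:v+20,u-20:u+20],(240,240),interpolation=cv2.INTER_CUBIC)
    out[360:600,240*i:240*i+240]=t
    u,v=proj('c9',[*G[k],.03]);u,v=int(u),int(v);print(k,u,v)
    t=cv2.imread('pics/c9.png')[max(v-20,0):v+20,max(u-20,0):u+20]
    out[120*i:120*i+120,480:600]=cv2.resize(t,(120,120),interpolation=cv2.INTER_CUBIC)
    u,v=proj('wrist0',[*G[k],.03]);u,v=int(u),int(v)
    t=cv2.imread('pics/wrist0.png')[max(v-45,0):v+45,max(u-45,0):u+45]
    out[120*i:120*i+120,600:720]=cv2.resize(t,(120,120),interpolation=cv2.INTER_CUBIC)
cv2.imwrite('pics/v9.png',out)
E
```

```text
A 225 223
B 238 206
C 267 217
```

View pics/v9.png

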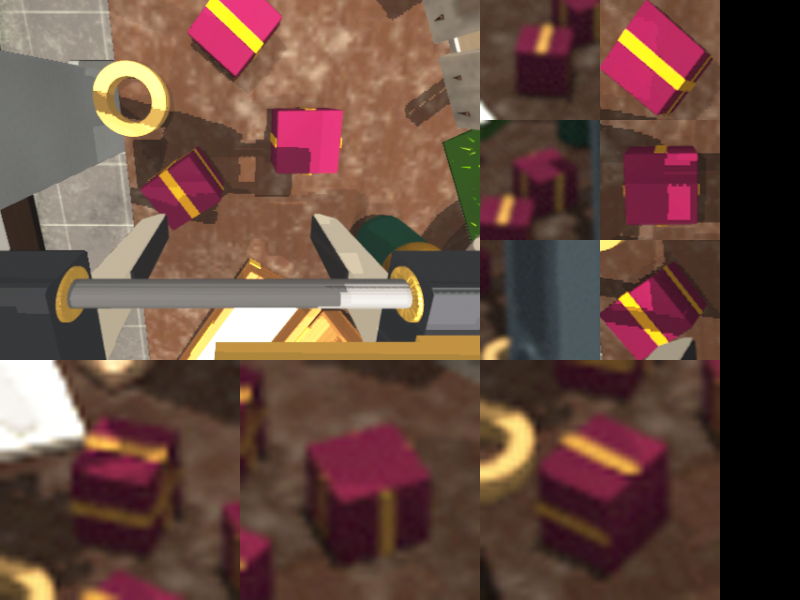

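```bash
python3 - <<'E'
from h import *
def blobs(f,kind,z,amin=60):
    im=np.load('pics/'+f+'.npz')['im'];h=cv2.cvtColor(im,cv2.COLOR_RGB2HSV)
    if kind=='y': m=(h[...,0]>18)&(h[...,0]<36)&(h[...,1]>130)&(h[...,2]>90)
    else: m=((h[...,0]>150)&(h[...,1]>120)&(h[...,2]>kind))
    m=m.astype('uint8'); cs,_=cv2.findContours(m,cv2.RETR_EXTERNAL,cv2.CHAIN_APPROX_NONE)
    for c in cs:
        if cv2.contourArea(c)<amin: continue
        w=np.array([ray(f,*p,z)[:2] for p in c[:,0,:].astype(float)],dtype='float32')
        (cx,cy),(a,b),t=cv2.minAreaRect(w)
        if not(.33<cx<.62 and -.12<cy<.2): continue
        print(f,kind,'px',c[:,0].mean(0).round(),'c %.4f %.4f dims %.4f %.4f ang %.1f'%(cx,cy,a,b,t))
for f in('w8','w9'): blobs(f,'y',.062)
blobs('wrist0','y',.062)
for f in('w8','w9'):
    blobs(f,60,.06,300); blobs(f,170,.06,300)
E
```

```text
w8 y px [218. 280.] c 0.4159 -0.0418 dims 0.0089 0.0550 ang 33.7
w8 y px [187. 209.] c 0.3685 0.0615 dims 0.0610 0.0659 ang 89.6
w8 y px [264. 182.] c 0.4712 0.1092 dims 0.0088 0.0542 ang 50.0
w9 y px [190. 205.] c 0.4154 -0.0412 dims 0.0119 0.0568 ang 30.6
w9 y px [118. 116.] c 0.3587 0.0379 dims 0.0173 0.0444 ang 44.5
w9 y px [167. 106.] c 0.3982 0.0503 dims 0.0544 0.0267 ang 83.3
w9 y px [251.  27.] c 0.4714 0.1093 dims 0.0104 0.0564 ang 49.6
wrist0 y px [139. 214.] c 0.4154 -0.0419 dims 0.0101 0.0544 ang 33.6
wrist0 y px [104. 130.] c 0.3853 0.0518 dims 0.0677 0.0691 ang 79.7
wrist0 y px [181.  76.] c 0.4738 0.1073 dims 0.0125 0.0630 ang 52.6
w8 60 px [208. 284.] c 0.4004 -0.0536 dims 0.0237 0.0535 ang 33.8
w8 60 px [229. 274.] c 0.4313 -0.0331 dims 0.0260 0.0544 ang 34.1
w8 60 px [308. 252.] c 0.5406 0.0122 dims 0.0611 0.0605 ang 0.6
w8 60 px [258. 197.] c 0.4632 0.0915 dims 0.0247 0.0418 ang 50.5
w9 60 px [177. 217.] c 0.4002 -0.0523 dims 0.0247 0.0566 ang 33.5
w9 60 px [210. 194.] c 0.4332 -0.0304 dims 0.0325 0.0568 ang 33.6
w9 60 px [325. 149.] c 0.5380 0.0110 dims 0.0656 0.0616 ang 0.8
w9 60 px [235.  45.] c 0.4588 0.0953 dims 0.0270 0.0565 ang 49.6
w9 60 px [269.  15.] c 0.4853 0.1213 dims 0.0248 0.0498 ang 49.7
w9 170 px [333. 147.] c 0.5409 0.0100 dims 0.0602 0.0589 ang 0.2
w9 170 px [235.  44.] c 0.4586 0.0967 dims 0.0252 0.0543 ang 49.7
w9 170 px [268.  14.] c 0.4846 0.1220 dims 0.0248 0.0479 ang 49.7
```

```bash
python3 - <<'E'
from h import *
go(.4875,.0958,.0112,-50)
E
```

```text
cur tw -0.06 turn by -49.94; shift in turned tool axes [0.0715 0.1038 0.1486] tcp [ 0.4755 -0.0297  0.1598] j6 -0.3
```

Call:
step_arm(
  deltas=[
    [0,0,0,-10,0.093],
    [0,0,0,-10,0.093],
    [0,0,0,-10,0.093],
    [0,0,0,-10,0.093],
    [0,0,0,-10,0.093],
    [0.024,0.034,0,0,0.093],
    [0.024,0.035,0,0,0.093],
    [0.0235,0.035,0.02,0,0.093],
  ],
  squeeze=3,
)

```text
clock: 21.9
tcp_pos: [0.4894, 0.0981, 0.1427]
eef_rot: [0.002, 0.341, 0.94, 0.001]
contact_force: [1.5, 0.2, -1.3]
width: 0.0931
grip_force: 0.0
```

```bash
python3 - <<'E'
from h import *
go(.4875,.0958,.0112,-50)
E
```

```text
cur tw -50.15 turn by 0.15; shift in turned tool axes [-0.     -0.0029  0.1315] tcp [0.4894 0.0981 0.1427] j6 -0.9
```

Call:
step_arm(
  deltas=[
    [0,-0.001,0.02,0,0.093],
    [0,0,0.025,0,0.093],
    [0,0,0.025,0,0.093],
    [0,0,0.025,0,0.093],
    [0,0,0.02,0,0.093],
    [0,0,0.01,0,0.093],
    [0,0,0.004,0,0.05],
    [0,0,0,0,0.05],
  ],
)

```text
clock: 22.9
tcp_pos: [0.4877, 0.0948, 0.0122]
eef_rot: [0.0, 0.341, 0.94, 0.0]
contact_force: [0.7, 0.1, -0.1]
width: 0.0777
grip_force: 0.0
```

Call:
step_arm(
  deltas=[
    [0,0,0,0,0.05],
    [0,0,0,0,0.05],
    [0,0,0,0,0.05],
    [0,0,0,0,0.05],
    [0,0,0,0,0.05],
    [0,0,0,0,0.05],
    [0,0,0,0,0.05],
    [0,0,0,0,0.05],
  ],
)

```text
clock: 23.9
tcp_pos: [0.488, 0.0944, 0.0119]
eef_rot: [0.0, 0.341, 0.94, 0.0]
contact_force: [2.2, 1.9, 4.5]
width: 0.0619
grip_force: 3.0
```

Call:
step_arm(
  deltas=[
    [0.003,0,-0.0047,0,0.05],
    [0.0038,0,-0.0043,0,0.05],
    [0.004,0,-0.0038,0,0.05],
    [0.0044,0,-0.0034,0,0.05],
    [0.0047,0,-0.003,0,0.05],
    [0.005,0,-0.0025,0,0.05],
    [0.0052,0,-0.002,0,0.05],
    [0.0053,0,-0.0016,0,0.05],
  ],
)

```text
clock: 24.9
tcp_pos: [0.46, 0.1174, 0.0372]
eef_rot: [0.0, 0.341, 0.94, 0.0]
contact_force: [-0.6, -1.1, -1.8]
width: 0.062
grip_force: 3.0
```

Call:
step_arm(
  deltas=[
    [0.0055,0,-0.001,0,0.05],
    [0.0056,0,-0.0005,0,0.05],
    [0.0056,0,0.0001,0,0.05],
    [0.0055,0,0.0006,0,0.05],
    [0.0055,0,0.0012,0,0.05],
    [0.0054,0,0.0017,0,0.05],
    [0.005,0,0.0022,0,0.05],
    [0.005,0,0.0027,0,0.05],
  ],
)

```text
clock: 25.9
tcp_pos: [0.427, 0.145, 0.0299]
eef_rot: [-0.0, 0.341, 0.94, -0.0]
contact_force: [0.8, -0.6, -1.5]
width: 0.062
grip_force: 3.0
```

```bash
python3 - <<'E'
from h import *
s=manip.state();print(s['tcp_pos'],s['contact_force'],s['width'])
cap('side','s10');cap('wrist','w10')
im=np.load('pics/s10.npz')['im'];h=cv2.cvtColor(im,cv2.COLOR_RGB2HSV)
u,v=proj('s10',[.43,.147,.03]);u,v=int(u),int(v)
for y in range(v-16,v+17):
    r=''
    for x in range(u-20,u+22):
        H,S,V=h[y,x].astype(int); r+='Y' if 14<H<36 and S>100 and V>70 else ('p' if H>150 and S>90 and V>35 else '.')
    print(r)
E
```

```text
[0.42695064 0.14502495 0.02986188] [ 0.84382853 -0.56036586 -1.54526567] 0.061992383658214814
...................Y........YY..YYY.......
..................YY.......YY..YYY........
..........................................
..........................................
..........................................
..........................................
...................YY.....................
...................YY.....................
....................Y.p...................
.....................pp...................
.......................Y..................
..........................................
.....................YY...................
.....pppp..............p..................
......pppppp..........pp..................
..........pp.......YY.pp..................
.....YYYYY........YYYYp...................
.......YYYYY.........Y....................
......pp...........p.Y....................
......pppppp.......p.Y....................
......ppppppp......p......................
......ppppppp......p......................
.......pppppp.............................
...........ppppp..........................
................pp........................
..........................................
..........................................
..........................................
..........................................
..........................................
..........................................
..........................................
.......YYYYYYYYY..........................
```

Call:
step_arm(
  deltas=[
    [-0.01,0,-0.002,0,0.05],
    [-0.016,0,-0.002,0,0.05],
    [-0.02,0,0,0,0.05],
    [-0.02,0,0.002,0,0.05],
    [-0.016,0,0.004,0,0.05],
    [-0.008,0,0.005,0,0.05],
    [0,0,0.006,0,0.05],
    [0,0,0.005,0,0.05],
  ],
)

```text
clock: 27.0
tcp_pos: [0.4953, 0.0874, 0.0113]
eef_rot: [-0.001, 0.341, 0.94, -0.0]
contact_force: [-1.5, -1.4, 4.7]
width: 0.0617
grip_force: 3.0
```

Call:
step_arm(
  deltas=[
    [0,0,0,0,0.08],
    [0,0,0,0,0.08],
    [0,0,0,0,0.08],
    [0.014,0,0,0,0.08],
    [0.014,0,0,0,0.08],
    [0.014,0,0,0,0.08],
    [0,0,0,0,0.05],
    [0,0,0,0,0.05],
  ],
  squeeze=5,
)

```text
clock: 28.0
tcp_pos: [0.4644, 0.1142, 0.0123]
eef_rot: [0.0, 0.341, 0.94, 0.0]
contact_force: [0.6, 0.1, -0.3]
width: 0.0645
grip_force: 0.0
```

Call:
step_arm(
  deltas=[
    [0,0,0,0,0.05],
    [0,0,0,0,0.05],
    [0,0,-0.01,0,0.05],
    [0,0,-0.02,0,0.05],
    [0,0,-0.02,0,0.05],
    [0,0,-0.02,0,0.05],
    [0,0,-0.02,0,0.05],
    [0,0,-0.01,0,0.05],
  ],
)

```text
clock: 29.0
tcp_pos: [0.4645, 0.1138, 0.1134]
eef_rot: [0.001, 0.341, 0.94, 0.0]
contact_force: [-0.1, 0.8, -1.0]
width: 0.0619
grip_force: 5.0
```

```bash
cat >> h.py <<'E'
c0=np.array([.4733,-.288]);X=np.array([.8578,-.514]);Y=np.array([.514,.8578])
def cw(x,y): return c0+x*X+y*Y
def show(f,P,n=20,st=1):
    im=np.load('pics/'+f+'.npz')['im'];h=cv2.cvtColor(im,cv2.COLOR_RGB2HSV)
    u,v=proj(f,P);u,v=int(u),int(v)
    for y in range(max(0,v-n),min(384,v+n+1),st):
        r=''
        for x in range(max(0,u-n),min(512,u+n+1),st):
            H,S,V=h[y,x].astype(int); r+='Y' if 14<H<36 and S>100 and V>70 else ('p' if H>150 and S>90 and V>35 else '.')
        print(r)
E
python3 - <<'E'
from h import *
s=manip.state();print(s['tcp_pos'],s['contact_force'],s['width'],s['grip_force'])
go(*cw(-.085,.03),.11,-59.1)
cap('side','s11'); t=s['tcp_pos']; show('s11',t+np.array([.016,-.013,.0]),14)
E
```

```text
[0.46453098 0.11384871 0.11335781] [-0.09338496  0.7753524  -0.97201781] 0.06194322286907048 4.989440515637398
cur tw -50.09 turn by -9.01; shift in turned tool axes [-0.1289 -0.3103  0.0034] tcp [0.4645 0.1138 0.1134] j6 -0.87
..........Y...ppppp..........
..........Y...ppppppppp......
..........YY...pppppppp......
..........Y...YY.....pp......
..............YYYYYY..p......
..........pppppp...YY.p......
..........pppppppppp..pp.....
..........pppppppppp..p......
...........ppppppppp.........
..........pppppppppp.Y.Y.....
.........ppppppppppp.Y.......
.........ppppppppppp.Y.p.....
.........pppppppppppYYpp.....
...........pppppppp.YYpp.....
.........YY....ppp..Y.pp.....
.........YYYYYY...Y..........
............YYYYYYY..........
..........pppp...Y.p..Y......
..........pppppppppp.........
.........ppppppppppp.........
........ppppppppppp..........
............ppppppp..........
.............................
.............................
.............................
.............................
.............................
.............................
.............................
```

Call:
step_arm(
  deltas=[
    [0,0,0,-9,0.05],
    [-0.02,-0.045,0,0,0.05],
    [-0.02,-0.045,0,0,0.05],
    [-0.02,-0.045,0,0,0.05],
    [-0.02,-0.045,0,0,0.05],
    [-0.02,-0.045,0,0,0.05],
    [-0.02,-0.045,0,0,0.05],
    [-0.01,-0.04,0,0,0.05],
  ],
)

```text
clock: 30.05
tcp_pos: [0.4159, -0.2207, 0.1116]
eef_rot: [-0.0, 0.267, 0.964, 0.0]
contact_force: [0.4, 0.5, -1.8]
width: 0.0623
grip_force: 5.0
```

```bash
python3 - <<'E'
from h import *
go(*cw(-.084,.03),.051,-59.1)
E
```

```text
cur tw -59.05 turn by -0.05; shift in turned tool axes [0.0001 0.0018 0.0606] tcp [ 0.4159 -0.2207  0.1116] j6 -1.76
```

Call:
step_arm(
  deltas=[
    [0,0.001,0.02,0,0.05],
    [0,0,0.02,0,0.05],
    [0,0,0.02,0,0.05],
    [0,0,0.005,0,0.05],
    [0,0,0.005,0,0.05],
    [0,0,0.005,0,0.05],
    [0,0,0.005,0,0.05],
    [0,0,0.005,0,0.05],
  ],
)

```text
clock: 31.05
tcp_pos: [0.4171, -0.2181, 0.0272]
eef_rot: [0.0, 0.266, 0.964, -0.0]
contact_force: [-3.1, 0.5, 4.6]
width: 0.0621
grip_force: 5.0
```

Call:
step_arm(
  deltas=[
    [0,0,0.004,0,0.05],
    [0,0,0.004,0,0.05],
    [0,0,0.004,0,0.05],
    [0,0,0.004,0,0.05],
    [0,0,0.003,0,0.05],
    [0,0,0.003,0,0.05],
    [0,0,0,0,0.05],
    [0,0,0,0,0.05],
  ],
)

```text
clock: 32.05
tcp_pos: [0.4171, -0.2178, 0.0049]
eef_rot: [0.0, 0.266, 0.964, 0.0]
contact_force: [-0.1, 0.7, -1.6]
width: 0.0622
grip_force: 5.0
```

```bash
python3 - <<'E'
from h import *
s=manip.state();print(s['tcp_pos'],s['contact_force'],s['width'],s['grip_force'],s['torque'])
cap('side','s12'); t=s['tcp_pos']; show('s12',np.append(cw(-.085,.03),.035),18)
E
```

```text
[ 0.41709632 -0.21780094  0.00488288] [-0.12128248  0.73411288 -1.61122083] 0.06221879971377921 4.999318644404411 [ 0.07987321 -0.01152193  0.01728243]
.....................................
.....................................
.....................................
.....................................
.....................................
........................p............
.....................................
.....................................
............................p........
............................pp.......
............................pp.......
............................ppp......
............................pppp.....
............................ppp......
..............................p......
...........................YY........
............................YYY......
...........................p.YYY.....
...........................pp.YY.....
..........................pppp.......
..........................ppppp......
..........................pppp.......
..........................pppp.......
..........................ppp........
..........................ppp........
..........................ppp........
.....................................
.....................................
....................ppp..............
.....................................
........................Y............
........................Y............
.....................................
.....................................
.......................Y.............
.....................................
.....................................
```

Call:
step_arm(
  deltas=[
    [0,0,0,0,0.085],
    [0,0,0,0,0.085],
    [0,0,0,0,0.085],
    [0,0,-0.02,0,0.085],
    [0,0,-0.04,0,0.085],
    [0,0,-0.05,0,0.085],
    [0,0,-0.05,0,0.085],
    [0,0,-0.03,0,0.085],
  ],
)

```text
clock: 33.1
tcp_pos: [0.4176, -0.2184, 0.1979]
eef_rot: [0.002, 0.266, 0.964, -0.001]
contact_force: [-0.3, -0.2, 0.0]
width: 0.085
grip_force: 0.0
```

```bash
cat >> h.py <<'E'
def blobs(f,kind,z,P,r=.09,amin=40):
    im=np.load('pics/'+f+'.npz')['im'];h=cv2.cvtColor(im,cv2.COLOR_RGB2HSV)
    y=(h[...,0]>18)&(h[...,0]<36)&(h[...,1]>130)&(h[...,2]>70); p=((h[...,0]>150)&(h[...,1]>120)&(h[...,2]>50))
    m={'y':y,'p':p,'a':y|p}[kind].astype('uint8')
    if kind=='a': m=cv2.morphologyEx(m,cv2.MORPH_CLOSE,np.ones((3,3)))
    cs,_=cv2.findContours(m,cv2.RETR_EXTERNAL,cv2.CHAIN_APPROX_NONE)
    for c in cs:
        if cv2.contourArea(c)<amin: continue
        w=np.array([ray(f,*q,z)[:2] for q in c[:,0,:].astype(float)],dtype='float32')
        (cx,cy),(a,b),t=cv2.minAreaRect(w)
        if np.hypot(cx-P[0],cy-P[1])<r: print(f,kind,'px',c[:,0].mean(0).round(),'c %.4f %.4f dims %.4f %.4f ang %.1f'%(cx,cy,a,b,t))
E
python3 - <<'E'
from h import *
s=manip.state();print(s['tcp_pos'])
cap('wrist','w13'); P=cw(-.085,.03);print(P)
show('w13',[*P,.055],54,2)
for k in 'ypa': blobs('w13',k,.055,P)
E
```

```text
[ 0.41756308 -0.21839846  0.19788171]
[ 0.415807 -0.218576]
.............pppppppppppp.YYYYYppppppppppppp...........
.............pppppppppppp.YYYYYppppppppppppp...........
.............pppppppppppp.YYYYYppppppppppppp...........
.............pppppppppppp.YYYYYppppppppppppp...........
.............pppppppppppp.YYYYYppppppppppppp...........
.............pppppppppppp.YYYYYpppppppppppp............
.............pppppppppppp.YYYYYppppppppppppp...........
.............pppppppppppp.YYYYYpppppppppppp............
.............pppppppppppp.YYYYYpppppppppppp............
.............pppppppppppp.YYYYYpppppppppppp............
.............pppppppppppp.YYYYYpppppppppppp............
..........................YYYYY........................
.............YYYYYYYYYYYYYYYYYYYYYYYYYYYYYYY...........
.............YYYYYYYYYYYYYYYYYYYYYYYYYYYYYYY...........
.............YYYYYYYYYYYYYYYYYYYYYYYYYYYYYYY...........
.............YYYYYYYYYYYYYYYYYYYYYYYYYYYYYYY...........
..........................YYYYY........................
.............pppppppppppp.YYYYYpppppppppppp............
.............pppppppppppp.YYYYYp
[... 1669 characters left out ...]
..................................
.......................................................
.......................................................
.......................................................
.......................................................
.......................................................
.......................................................
w13 y px [230. 198.] c 0.4187 -0.2509 dims 0.0543 0.0023 ang 59.1
w13 y px [256. 152.] c 0.3899 -0.2011 dims 0.0514 0.0505 ang 13.0
w13 p px [272. 179.] c 0.4235 -0.2004 dims 0.0245 0.0055 ang 59.1
w13 a px [230. 198.] c 0.4187 -0.2509 dims 0.0543 0.0023 ang 59.1
w13 a px [258. 159.] c 0.3895 -0.2011 dims 0.0613 0.0653 ang 59.1
```

```bash
python3 - <<'E'
from h import *
go(.3895,-.2011,.030,-59.1)
p=cw(-.002,-.075); d=np.append(p-np.array([.3895,-.2011]),0); print('then tool shift', d[:2]@-X, d[:2]@Y)
E
```

```text
cur tw -59.11 turn by 0.01; shift in turned tool axes [0.0347 0.0007 0.171 ] tcp [ 0.4189 -0.2195  0.201 ] j6 -1.75
then tool shift -0.11455020632000004 -0.10647088300000002
```

Call:
step_arm(
  deltas=[
    [0.0175,0.0005,0,0,0.085],
    [0.017,0,0.02,0,0.085],
    [0,0,0.035,0,0.085],
    [0,0,0.035,0,0.085],
    [0,0,0.035,0,0.085],
    [0,0,0.028,0,0.085],
    [0,0,0.015,0,0.085],
    [0,0,0.003,0,0.05],
  ],
  squeeze=25,
)

```text
clock: 34.15
tcp_pos: [0.3849, -0.1975, 0.022]
eef_rot: [-0.003, 0.266, 0.964, 0.001]
contact_force: [-0.4, -1.0, 0.1]
width: 0.079
grip_force: 0.0
```

Call:
step_arm(
  deltas=[
    [0,0,0,0,0.05],
    [0,0,0,0,0.05],
    [0,0,0,0,0.05],
    [0,0,0,0,0.05],
    [0,0,-0.02,0,0.05],
    [0,0,-0.03,0,0.05],
    [0,0,-0.03,0,0.05],
    [0,0,-0.02,0,0.05],
  ],
)

```text
clock: 35.15
tcp_pos: [0.3879, -0.2, 0.1255]
eef_rot: [0.001, 0.266, 0.964, -0.0]
contact_force: [-0.5, -0.3, -2.0]
width: 0.0616
grip_force: 25.0
```

```bash
python3 - <<'E'
from h import *
print(manip.state()['width'],manip.state()['grip_force'])
go(*cw(-.002,-.075),.038,-59.1)
E
```

```text
0.06162435724838815 24.997452199459076
cur tw -59.11 turn by 0.01; shift in turned tool axes [-0.1165 -0.1067  0.0875] tcp [ 0.3879 -0.2     0.1255] j6 -1.76
```

Call:
step_arm(
  deltas=[
    [-0.015,-0.014,0,0,0.05],
    [-0.02,-0.018,0,0,0.05],
    [-0.02,-0.018,0,0,0.05],
    [-0.02,-0.018,0,0,0.05],
    [-0.02,-0.018,0,0,0.05],
    [-0.02,-0.018,0,0,0.05],
    [-0.001,-0.002,0.01,0,0.05],
    [0,0,0.01,0,0.05],
  ],
)

```text
clock: 36.15
tcp_pos: [0.4318, -0.3497, 0.1021]
eef_rot: [-0.001, 0.267, 0.964, 0.001]
contact_force: [-0.7, 0.5, -1.3]
width: 0.0617
grip_force: 25.0
```

```bash
python3 - <<'E'
from h import *
go(*cw(-.002,-.075),.035,-59.1)
E
```

```text
cur tw -59.07 turn by -0.03; shift in turned tool axes [-0.0019 -0.0007  0.0671] tcp [ 0.4318 -0.3497  0.1021] j6 -1.91
```

Call:
step_arm(
  deltas=[
    [-0.001,0,0.015,0,0.05],
    [0,0,0.015,0,0.05],
    [0,0,0.015,0,0.05],
    [0,0,0.01,0,0.05],
    [0,0,0.006,0,0.05],
    [0,0,0,0,0.05],
    [0,0,0,0,0.05],
    [0,0,0,0,0.05],
  ],
)

```text
clock: 37.15
tcp_pos: [0.4338, -0.3511, 0.0436]
eef_rot: [0.0, 0.266, 0.964, -0.0]
contact_force: [0.5, -0.2, -2.2]
width: 0.0616
grip_force: 25.0
```

```bash
python3 - <<'E'
from h import *
go(*cw(-.002,-.075),.033,-59.1);print(manip.state()['contact_force'])
E
```

```text
cur tw -59.10 turn by 0.00; shift in turned tool axes [ 0.0005 -0.0005  0.0106] tcp [ 0.4338 -0.3511  0.0436] j6 -1.91
[ 0.48018434 -0.19948728 -2.23597885]
```

Lower 9 mm, release, rise; then turn towards gift C.

Call:
step_arm(
  deltas=[
    [0,0,0.004,0,0.05],
    [0,0,0.004,0,0.05],
    [0,0,0.001,0,0.05],
    [0,0,0,0,0.05],
    [0,0,0,0,0.078],
    [0,0,0,0,0.078],
    [0,0,-0.03,0,0.078],
    [0,0,-0.04,0,0.078],
  ],
)

```text
clock: 38.15
tcp_pos: [0.433, -0.3502, 0.104]
eef_rot: [-0.001, 0.266, 0.964, 0.001]
contact_force: [0.5, -0.2, -0.1]
width: 0.0778
grip_force: 0.0
```

Call:
step_arm(
  deltas=[
    [0,0,-0.04,0,0.078],
    [0,0,-0.03,0,0.078],
    [0.02,0.02,0,0,0.078],
    [0.02,0.04,0,0,0.085],
    [0.02,0.04,0,0,0.085],
    [0.02,0.04,0,0,0.085],
    [0.02,0.02,0,0,0.085],
    [0,0,0,0,0.085],
  ],
)

```text
clock: 39.15
tcp_pos: [0.4295, -0.1605, 0.1744]
eef_rot: [0.0, 0.265, 0.964, 0.0]
contact_force: [0.2, -0.8, 0.2]
width: 0.0851
grip_force: 0.0
```

```bash
python3 - <<'E'
from h import *
print(manip.state()['tcp_pos'])
cap('wrist','w14');cap('side','s14')
blobs('side' and 's14','a',.061,cw(0,-.075),.08); blobs('s14','y',.061,cw(0,-.075),.08); print(cw(0,-.075))
show('s14',[*cw(0,-.075),.06],14)
for G in((.4156,-.0418),(.5405,.0115)):
  blobs('w14','y',.062,G,.06);blobs('w14','a',.062,G,.06)
  blobs('s14','y',.062,G,.06)
E
```

```text
[ 0.42952824 -0.1604776   0.17439921]
s14 a px [271. 269.] c 0.4303 -0.3666 dims 0.0920 0.0594 ang 61.2
s14 y px [271. 264.] c 0.4378 -0.3519 dims 0.0429 0.0444 ang 15.8
[ 0.43475  -0.352335]
YY...........................
.............................
.............................
Y............................
Y............................
Y............................
Y.......ppppp...YY...........
.......pppppppp.YYYppp.......
Y......ppppppp.YYY.ppppppp...
YY.....ppppppp.YYY.ppppppp...
YY.....ppppppp.YYY.ppppppp...
Y.....Y........YYYpppppppp...
Y.....YYYYYYYYYYYY...ppppp...
Y.....YYYYYYYYYYYYYYY........
Y.....p...YYYYYYYYYYYYYYYY...
Y.....ppppppp.YYYYYYYYYYYY...
......ppppppp.YYY.ppp....Y...
.....pppppppp.YYYppppppppp...
.....pppppppp.YYYppppppppp...
.....ppppppppYYYYppppppppp...
.....ppppppp.YYYYpppppppp....
.....ppppppp.YYY.pppppppp....
.....ppppppp.YYY.pppppppp....
.....ppppppp.YYY.pppppppp....
.....ppppppp.YYY.pppppppp...Y
.....ppppppp.YYY.pppppppp...Y
.....ppppppp.YYY.pppppppp...Y
.....ppppppp.YYY.pppppppp...Y
.....ppppppp.YYY.ppppppp....Y
w14 y px [361. 113.] c 0.4160 -0.0417 dims 0.0101 0.0546 ang 33.9
w14 a px [354. 111.] c 0.4117 -0.0455 dims 0.0718 0.0562 ang 33.7
w14 y px [431. 167.] c 0.4947 -0.0048 dims 0.0328 0.0062 ang 39.6
w14 a px [446. 190.] c 0.5254 -0.0016 dims 0.0852 0.0746 ang 1.1
```

```bash
python3 - <<'E'
from h import *
go(.4277,-.0592,.0112,-33.7)
E
```

```text
cur tw -59.14 turn by 25.44; shift in turned tool axes [0.0876 0.0553 0.1633] tcp [ 0.4303 -0.1627  0.1745] j6 -1.64
```

Call:
step_arm(
  deltas=[
    [0,0,0,8.5,0.085],
    [0,0,0,8.5,0.085],
    [0,0,0,8.4,0.085],
    [0.03,0.018,0,0,0.085],
    [0.03,0.018,0,0,0.085],
    [0.0276,0.0193,0.01,0,0.085],
    [0,0,0.02,0,0.085],
    [0,0,0.03,0,0.085],
  ],
  squeeze=5,
)

```text
clock: 40.25
tcp_pos: [0.429, -0.0599, 0.1143]
eef_rot: [0.002, 0.472, 0.882, 0.0]
contact_force: [0.9, 0.2, -0.3]
width: 0.0849
grip_force: 0.0
```

```bash
python3 - <<'E'
from h import *
go(.4277,-.0592,.0112,-33.7)
E
```

```text
cur tw -33.68 turn by -0.02; shift in turned tool axes [ 0.0013 -0.0007  0.1031] tcp [ 0.429  -0.0599  0.1143] j6 -0.98
```

Call:
step_arm(
  deltas=[
    [0,0,0.025,0,0.085],
    [0,0,0.025,0,0.085],
    [0,0,0.025,0,0.085],
    [0,0,0.02,0,0.085],
    [0,0,0.006,0,0.085],
    [0,0,0,0,0.05],
    [0,0,0,0,0.05],
    [0,0,0,0,0.05],
  ],
)

```text
clock: 41.25
tcp_pos: [0.4279, -0.0589, 0.0138]
eef_rot: [0.001, 0.472, 0.882, 0.0]
contact_force: [0.3, -1.4, 1.0]
width: 0.0621
grip_force: 5.0
```

Call:
step_arm(
  deltas=[
    [0,0,0,0,0.05],
    [0,0,0,0,0.05],
    [0,0,-0.01,0,0.05],
    [0,0,-0.02,0,0.05],
    [0,0,-0.02,0,0.05],
    [0,0,-0.02,0,0.05],
    [0,0,-0.02,0,0.05],
    [0,0,-0.01,0,0.05],
  ],
)

```text
clock: 42.25
tcp_pos: [0.4275, -0.0585, 0.1143]
eef_rot: [0.001, 0.472, 0.882, 0.0]
contact_force: [0.9, 1.7, -0.6]
width: 0.062
grip_force: 5.0
```

Call:
step_arm(
  deltas=[
    [0,0,0,6,0.05],
    [0,0,0,10,0.05],
    [0,0,0,10,0.05],
    [0,0,0,10,0.05],
    [0,0,0,10,0.05],
    [0,0,0,10,0.05],
    [0,0,0,10,0.05],
    [0,0,0,10,0.05],
  ],
)

```text
clock: 43.25
tcp_pos: [0.4268, -0.0583, 0.1128]
eef_rot: [-0.0, 0.916, 0.402, -0.0]
contact_force: [1.0, 0.6, -1.7]
width: 0.0622
grip_force: 5.0
```

Call:
step_arm(
  deltas=[
    [0,0,0,10,0.05],
    [0,0,0,10,0.05],
    [0,0,0,10,0.05],
    [0,0,0,10,0.05],
    [0,0,0,10,0.05],
    [0,0,0,10,0.05],
    [0,0,0,10,0.05],
    [0,0,0,8.6,0.05],
  ],
)

```text
clock: 44.25
tcp_pos: [0.4268, -0.0583, 0.1128]
eef_rot: [-0.0, 0.963, -0.269, -0.001]
contact_force: [-1.5, 0.3, -0.7]
width: 0.062
grip_force: 5.0
```

```bash
python3 - <<'E'
from h import *
s=manip.state();print(s['width'],s['grip_force'])
go(*cw(-.084,.03),.051,120.9)
E
```

```text
0.0620292812342206 4.991119801998138
cur tw 121.20 turn by -0.30; shift in turned tool axes [0.0739 0.1432 0.0618] tcp [ 0.4268 -0.0583  0.1128] j6 1.72
```

Call:
step_arm(
  deltas=[
    [0.01,0.02,0,0,0.05],
    [0.02,0.04,0,0,0.05],
    [0.02,0.04,0,0,0.05],
    [0.015,0.03,0,0,0.05],
    [0.007,0.013,0.01,0,0.05],
    [0,0,0.02,0,0.05],
    [0,0,0.02,0,0.05],
    [0,0,0.01,0,0.05],
  ],
)

```text
clock: 45.25
tcp_pos: [0.4146, -0.2166, 0.0514]
eef_rot: [-0.001, 0.964, -0.266, -0.001]
contact_force: [0.1, 0.1, -0.5]
width: 0.062
grip_force: 5.0
```

```bash
python3 - <<'E'
from h import *
go(*cw(-.086,.03),.0035,120.9)
E
```

```text
cur tw 120.88 turn by 0.02; shift in turned tool axes [0.001  0.0011 0.0479] tcp [ 0.4146 -0.2166  0.0514] j6 1.39
```

Call:
step_arm(
  deltas=[
    [0.001,0,0.004,0,0.05],
    [0,0,0.004,0,0.05],
    [0,0,0.005,0,0.05],
    [0,0,0.005,0,0.05],
    [0,0,0.005,0,0.05],
    [0,0,0.005,0,0.05],
    [0,0,0.004,0,0.05],
    [0,0,0.004,0,0.05],
  ],
)

```text
clock: 46.25
tcp_pos: [0.4164, -0.2186, 0.0167]
eef_rot: [-0.0, 0.964, -0.266, -0.0]
contact_force: [-1.6, 2.5, 4.5]
width: 0.0616
grip_force: 5.0
```

Call:
step_arm(
  deltas=[
    [0,0,0.004,0,0.05],
    [0,0,0.003,0,0.05],
    [0,0,0.002,0,0.05],
    [0,0,0.001,0,0.05],
    [0,0,0,0,0.05],
    [0,0,0,0,0.085],
    [0,0,0,0,0.085],
    [0,0,0,0,0.085],
  ],
)

```text
clock: 47.25
tcp_pos: [0.4167, -0.2191, 0.0071]
eef_rot: [0.0, 0.964, -0.266, 0.0]
contact_force: [-0.1, -0.4, -1.1]
width: 0.0838
grip_force: 0.0
```

Call:
step_arm(
  deltas=[
    [0,0,-0.02,0,0.085],
    [0,0,-0.04,0,0.085],
    [0,0,-0.05,0,0.085],
    [0,0,-0.05,0,0.085],
    [-0.02,0,-0.03,0,0.085],
    [-0.02,0,0,0,0.085],
    [-0.02,0,0,0,0.085],
    [0,0,0,0,0.085],
  ],
)

```text
clock: 48.25
tcp_pos: [0.3643, -0.1874, 0.1972]
eef_rot: [0.0, 0.964, -0.267, 0.0]
contact_force: [0.7, -0.8, -0.0]
width: 0.0848
grip_force: 0.0
```

```bash
python3 - <<'E'
from h import *
s=manip.state();print(s['tcp_pos'])
cap('wrist','w15'); P=cw(-.116,.03);print(P)
show('w15',[*P,.055],48,3)
for k in 'ypa': blobs('w15',k,.055,P,.08,100)
E
```

```text
[ 0.36433535 -0.18744446  0.19723043]
[ 0.3892152 -0.202642 ]
.................................
.................................
.................................
.................................
........pppppppYYYppppppp........
......pppppppppYYYppppppppp......
......pppppppppYYY.pppppppp......
......pppppppppYYY.pppppppp......
.......ppppppppYYY.pppppppp......
.......ppppppppYYY.pppppppp......
.......ppppppppYYYppppppppp......
.......ppppppppYYY.pppppppp......
.......ppppppppYYYppppppppp......
.......pp.pppppYYY.ppppppp.......
......YYYYYYYYYYYYYYYYYYYYY......
......YYYYYYYYYYYYYYYYYYYYY......
......YYYYYYYYYYYYYYYYYYYYY......
.......ppppppppYYYppppppppp......
.......ppppppppYYYppppppppp......
.......ppppppppYYYppppppppp......
.......ppppppppYYYppppppppp......
.......ppppppppYYYppppppppp......
.......ppppppppYYY.pppppppp......
.......ppppppppYYYpppppppp.......
.......ppppppppYYYpppppppp.......
.................................
.................................
.................................
.................................
.................................
.................................
.................................
.................................
w15 y px [255. 150.] c 0.3925 -0.2050 dims 0.0518 0.0512 ang 15.1
w15 p px [238. 165.] c 0.3879 -0.1805 dims 0.0251 0.0192 ang 59.1
w15 p px [273. 165.] c 0.3695 -0.2123 dims 0.0252 0.0203 ang 59.4
w15 p px [238. 132.] c 0.4177 -0.1980 dims 0.0243 0.0250 ang 59.1
w15 p px [273. 132.] c 0.3992 -0.2298 dims 0.0254 0.0259 ang 59.1
w15 a px [256. 147.] c 0.3934 -0.2052 dims 0.0633 0.0650 ang 59.1
```

```bash
python3 - <<'E'
from h import *
go(.393,-.2045,.031,120.9)
p=cw(-.002,.074); d=p-np.array([.393,-.2045]); print('then tool shift', d@X, d@-Y)
E
```

```text
cur tw 120.92 turn by -0.02; shift in turned tool axes [ 0.0323 -0.0002  0.1663] tcp [ 0.3651 -0.1881  0.1973] j6 1.36
then tool shift 0.10980030631999997 -0.04364914615999998
```

Call:
step_arm(
  deltas=[
    [0.016,0,0,0,0.085],
    [0.0163,0,0.02,0,0.085],
    [0,0,0.035,0,0.085],
    [0,0,0.035,0,0.085],
    [0,0,0.035,0,0.085],
    [0,0,0.025,0,0.085],
    [0,0,0.013,0,0.085],
    [0,0,0,0,0.085],
  ],
  squeeze=25,
)

```text
clock: 49.3
tcp_pos: [0.393, -0.2047, 0.0332]
eef_rot: [-0.0, 0.964, -0.266, -0.001]
contact_force: [-0.1, -0.9, 0.3]
width: 0.0852
grip_force: 0.0
```

Call:
step_arm(
  deltas=[
    [0,0,0,0,0.05],
    [0,0,0,0,0.05],
    [0,0,0,0,0.05],
    [0,0,0,0,0.05],
    [0,0,-0.02,0,0.05],
    [0,0,-0.03,0,0.05],
    [0,0,-0.03,0,0.05],
    [0,0,-0.02,0,0.05],
  ],
)

```text
clock: 50.3
tcp_pos: [0.3928, -0.2047, 0.1354]
eef_rot: [0.0, 0.964, -0.266, 0.001]
contact_force: [0.5, -0.6, -1.2]
width: 0.0617
grip_force: 25.0
```

Call:
step_arm(
  deltas=[
    [0.01,-0.004,0,0,0.05],
    [0.02,-0.008,0,0,0.05],
    [0.025,-0.01,0,0,0.05],
    [0.025,-0.01,0,0,0.05],
    [0.02,-0.008,0,0,0.05],
    [0.01,-0.0035,0,0,0.05],
    [0,0,0,0,0.05],
    [0,0,0,0,0.05],
  ],
)

```text
clock: 51.3
tcp_pos: [0.5086, -0.2233, 0.1335]
eef_rot: [-0.0, 0.964, -0.266, -0.001]
contact_force: [-1.0, 0.4, -1.7]
width: 0.0618
grip_force: 25.0
```

```bash
python3 - <<'E'
from h import *
s=manip.state();print(s['width'],s['grip_force'])
go(*cw(-.002,.074),.0375,120.9)
E
```

```text
0.0618386355942293 24.999626576900482
cur tw 120.91 turn by -0.01; shift in turned tool axes [ 0.001  -0.0004  0.096 ] tcp [ 0.5086 -0.2233  0.1335] j6 1.5
```

Call:
step_arm(
  deltas=[
    [0.001,0,0.02,0,0.05],
    [0,0,0.02,0,0.05],
    [0,0,0.02,0,0.05],
    [0,0,0.015,0,0.05],
    [0,0,0.01,0,0.05],
    [0,0,0.0075,0,0.05],
    [0,0,0,0,0.05],
    [0,0,0,0,0.05],
  ],
)

```text
clock: 52.3
tcp_pos: [0.5105, -0.2244, 0.0419]
eef_rot: [0.0, 0.964, -0.266, 0.0]
contact_force: [0.4, -0.5, -0.8]
width: 0.0618
grip_force: 25.0
```

Call:
step_arm(
  deltas=[
    [0,0,0.001,0,0.05],
    [0,0,0,0,0.05],
    [0,0,0,0,0.078],
    [0,0,0,0,0.078],
    [0,0,0,0,0.078],
    [0,0,-0.03,0,0.078],
    [0,0,-0.04,0,0.078],
    [0,0,-0.04,0,0.078],
  ],
)

```text
clock: 53.3
tcp_pos: [0.5101, -0.2241, 0.1515]
eef_rot: [-0.0, 0.964, -0.266, -0.0]
contact_force: [0.4, -0.8, -0.6]
width: 0.0783
grip_force: 0.0
```

```bash
python3 - <<'E'
from h import *
cap('side','s16')
show('s16',[*cw(0,.073),.05],14)
go(.5,-.08,.22,0)
E
```

```text
.............................
.............................
.............................
.............................
.............................
...............Y.............
.......pppppp.YYY............
.......pppppp.YYYpppppppp....
......ppppppp.YYYpppppppp....
......ppppppp.YYYppppppp.....
..............YY.ppppppp.Y...
.....YYYYYYYYYYYY............
........YYYYYYYYYYYYYYYY....Y
.....pppppp..YYY.YYYYYYY.....
.....ppppppp.YYYpppp.........
.....ppppppp.YY.ppppppp......
.....ppppppp.YY.ppppppp......
.....pppppp.YYY.ppppppp......
.....pppppp.YYY.ppppppp......
.....pppppp.YYYpppppppp......
.....pppppp.YYYpppppppp....Y.
.Y...pppppp.YYYpppppppp......
.....pppppp.YYYpppppppp......
.....pppppp.YYYppppppp.......
.....pppppp.YY.ppppppp.......
.....pppppp.YY.ppppppp......Y
.....pppppp.YYYppppppp.......
.....pppppp.YY.ppppppp.......
.....pppppp.YYYppppppp.......
cur tw 120.89 turn by -120.89; shift in turned tool axes [ 0.1458 -0.0128 -0.0626] tcp [ 0.5128 -0.2258  0.1574] j6 1.5
```

```bash
python3 - <<'E'
from h import *
go(.5165,.012,.2,89.5)
E
```

```text
cur tw 120.89 turn by -31.39; shift in turned tool axes [ 0.0058 -0.2378 -0.0426] tcp [ 0.5128 -0.2258  0.1574] j6 1.5
```

Call:
step_arm(
  deltas=[
    [0,0,-0.042,0,0.085],
    [0,0,0,-10.5,0.085],
    [0,0,0,-10.5,0.085],
    [0,0,0,-10.4,0.085],
    [0,-0.04,0,0,0.085],
    [0.003,-0.06,0,0,0.085],
    [0.003,-0.06,0,0,0.085],
    [0,-0.06,0,0,0.085],
  ],
)

```text
clock: 54.35
tcp_pos: [0.5143, -0.0025, 0.1925]
eef_rot: [0.0, 1.0, 0.004, 0.0]
contact_force: [0.8, 0.0, 0.5]
width: 0.0849
grip_force: 0.0
```

Call:
step_arm(
  deltas=[
    [0,-0.018,0,0,0.085],
    [0,0,0,0,0.085],
    [0,0,0,0,0.085],
    [0,0,0,0,0.085],
    [0,0,0,0,0.085],
    [0,0,0,0,0.085],
    [0,0,0,0,0.085],
    [0,0,0,0,0.085],
  ],
)

```text
clock: 55.35
tcp_pos: [0.5142, 0.0138, 0.1926]
eef_rot: [0.0, 1.0, 0.004, 0.0]
contact_force: [0.7, -0.5, 0.2]
width: 0.0852
grip_force: 0.0
```

```bash
python3 - <<'E'
from h import *
cap('wrist','w17')
for k in 'pa': blobs('w17',k,.055,(.54,.012),.08,200)
cap('side','s17');blobs('s17','p',.055,(.54,.012),.08,60)
show('w17',[.54,.012,.055],54,3)
go(.5165,.012,.0095,89.5)
E
```

```text
w17 p px [261. 154.] c 0.5436 0.0091 dims 0.0636 0.0620 ang 0.5
w17 a px [261. 154.] c 0.5435 0.0091 dims 0.0657 0.0620 ang 0.5
s17 p px [260. 193.] c 0.5359 -0.0200 dims 0.1214 0.0717 ang 82.0
.....................................
.....................................
.....................................
.....................................
.....................................
.....................................
..................YYY................
..........pppppppp....ppppppp........
.........ppppppppppppppppppppp.......
....Y....ppppppppppppppppppppp.......
.........ppppppppppppppppppppp.......
.........ppppppppppppppppppppp.......
.........ppppppppppppppppppppp.......
.........ppppppppppppppppppppp.......
..........pppppppppppppppppppp.......
.........ppppppppppppppppppppp.......
..........pppppppppppppppppppp.......
.........Ypppppppppppppppppppp.......
.........Ypppppppppppppppppppp.......
.........Ypppppppppppppppppppp.......
..........pppppppppppppppppppp.......
..........pppppppppppppppppppp.......
..........pppppppppppppppppppp.......
..........pppppppppppppppppppp.......
..........pppppppppppppppppppp.......
..........ppppppppppppppppppp........
..........ppppppppppppppppppp........
..........pppppppp...pppppppp........
.....................................
.....................................
.....................................
.....................................
.....................................
.....................................
.....................................
.....................................
.....................................
cur tw 89.49 turn by 0.01; shift in turned tool axes [0.0023 0.0019 0.1831] tcp [0.5142 0.0139 0.1926] j6 1.37
```

Call:
step_arm(
  deltas=[
    [0.004,0.004,0.02,0,0.085],
    [0,0,0.035,0,0.085],
    [0,0,0.04,0,0.085],
    [0,0,0.035,0,0.085],
    [0,0,0.03,0,0.085],
    [0,0,0.015,0,0.085],
    [0,0,0.008,0,0.085],
    [0,0,0,0,0.05],
  ],
  squeeze=5,
)

```text
clock: 56.45
tcp_pos: [0.5185, 0.0098, 0.0098]
eef_rot: [0.0, 1.0, 0.004, 0.0]
contact_force: [-0.4, 0.0, -0.3]
width: 0.0791
grip_force: 0.0
```

Call:
step_arm(
  deltas=[
    [0,0,0,0,0.05],
    [0,0,0,0,0.05],
    [0,0,0,0,0.05],
    [0,0,0,0,0.05],
    [0,0,-0.02,0,0.05],
    [0,0,-0.03,0,0.05],
    [0,0,-0.03,0,0.05],
    [0,0,-0.02,0,0.05],
  ],
)

```text
clock: 57.45
tcp_pos: [0.5183, 0.0099, 0.1108]
eef_rot: [0.0, 1.0, 0.004, 0.0]
contact_force: [0.4, -0.2, -1.7]
width: 0.0623
grip_force: 5.0
```

Call:
step_arm(
  deltas=[
    [0,0,0,6,0.05],
    [0,0,0,10,0.05],
    [0,0,0,10,0.05],
    [0,0,0,5.4,0.05],
    [0,0,0,0,0.05],
    [0,0,0,0,0.05],
    [0,0,0,0,0.05],
    [0,0,0,0,0.05],
  ],
)

```text
clock: 58.45
tcp_pos: [0.5182, 0.0099, 0.1095]
eef_rot: [0.0, 0.964, -0.266, -0.0]
contact_force: [0.1, 0.5, -1.1]
width: 0.0623
grip_force: 5.0
```

```bash
python3 - <<'E'
from h import *
s=manip.state();print(s['width'],s['grip_force'])
go(*cw(-.083,.03),.051,120.9)
E
```

```text
0.06228047882599455 4.995267391204834
cur tw 120.87 turn by 0.03; shift in turned tool axes [0.0315 0.2486 0.0585] tcp [0.5182 0.0099 0.1095] j6 1.91
```

Call:
step_arm(
  deltas=[
    [0.003,0.028,0,0,0.05],
    [0.005,0.04,0,0,0.05],
    [0.005,0.045,0,0,0.05],
    [0.005,0.045,0,0,0.05],
    [0.005,0.045,0,0,0.05],
    [0.005,0.045,0,0,0.05],
    [0.0035,0.03,0,0,0.05],
    [0,0,0,0,0.05],
  ],
)

```text
clock: 59.45
tcp_pos: [0.402, -0.2467, 0.1097]
eef_rot: [0.0, 0.963, -0.268, 0.0]
contact_force: [-0.2, -0.0, -0.7]
width: 0.0622
grip_force: 5.0
```

```bash
python3 - <<'E'
from h import *
go(*cw(-.083,.0),.0035,120.9)
E
```

```text
cur tw 121.08 turn by -0.18; shift in turned tool axes [-0.0006 -0.0013  0.1062] tcp [ 0.402  -0.2467  0.1097] j6 1.33
```

Call:
step_arm(
  deltas=[
    [0,-0.001,0.02,0,0.05],
    [0,0,0.02,0,0.05],
    [0,0,0.015,0,0.05],
    [0,0,0.006,0,0.05],
    [0,0,0.005,0,0.05],
    [0,0,0.005,0,0.05],
    [0,0,0.005,0,0.05],
    [0,0,0.005,0,0.05],
  ],
)

```text
clock: 60.45
tcp_pos: [0.4031, -0.2439, 0.0287]
eef_rot: [-0.0, 0.964, -0.266, 0.0]
contact_force: [-1.5, 1.9, 4.2]
width: 0.0622
grip_force: 5.0
```

Call:
step_arm(
  deltas=[
    [0,0,0.005,0,0.05],
    [0,0,0.005,0,0.05],
    [0,0,0.005,0,0.05],
    [0,0,0.004,0,0.05],
    [0,0,0.002,0,0.05],
    [0,0,0.001,0,0.05],
    [0,0,0,0,0.05],
    [0,0,0,0,0.05],
  ],
)

```text
clock: 61.45
tcp_pos: [0.4029, -0.244, 0.0064]
eef_rot: [0.0, 0.964, -0.266, -0.0]
contact_force: [-0.6, 1.3, -1.5]
width: 0.0617
grip_force: 5.0
```

Call:
step_arm(
  deltas=[
    [0,0,0,0,0.085],
    [0,0,0,0,0.085],
    [0,0,0,0,0.085],
    [0,0,-0.02,0,0.085],
    [0,0,-0.04,0,0.085],
    [-0.02,0,-0.05,0,0.085],
    [-0.02,0,-0.05,0,0.085],
    [-0.02,0,-0.03,0,0.085],
  ],
)

```text
clock: 62.45
tcp_pos: [0.3517, -0.2136, 0.1991]
eef_rot: [0.001, 0.964, -0.266, 0.002]
contact_force: [0.0, -1.3, -0.4]
width: 0.0849
grip_force: 0.0
```

```bash
python3 - <<'E'
from h import *
s=manip.state();print(s['tcp_pos'])
cap('wrist','w18'); P=cw(-.116,.0);print(P)
show('w18',[*P,.062],54,3)
for k in 'ya': blobs('w18',k,.062,P,.08,100)
E
```

```text
[ 0.35168102 -0.21358306  0.19912559]
[ 0.3737952 -0.228376 ]
.....................................
.....................................
.....................................
.....................................
........ppppppppYYYYpppppppp.........
........ppppppppYYYYppppppppp........
........ppppppppYYYYppppppppp........
........ppppppppYYYYppppppppp........
........ppppppppYYYYppppppppp........
........ppppppppYYYYpppppppp.........
........ppppppppYYYYpppppppp.........
........ppppppppYYYYpppppppp.........
........ppppppppYYYYpppppppp.........
........ppppppppYYYYpppppppp.........
........ppppppppYYYYpppppppp.........
........ppppppppYYYYpppppppp.........
........ppppppppYYYYpppppppp.........
........ppppppppYYYYpppppppp.........
........ppppppppYYYYpppppppp.........
........ppppppppYYYYpppppppp.........
........ppppppppYYYYpppppppp.........
........ppppppppYYYYpppppppp.........
........ppppppppYYY.pppppppp.........
.....................................
.....................................
.....................................
.....................................
.....................................
.....................................
.....................................
.....................................
.....................................
.....................................
.....................................
.....................................
.....................................
.....................................
w18 y px [255. 141.] c 0.3885 -0.2350 dims 0.0089 0.0550 ang 59.3
w18 a px [255. 142.] c 0.3884 -0.2352 dims 0.0620 0.0550 ang 59.1
```

```bash
python3 - <<'E'
from h import *
go(.3705,-.2242,.0115,120.9)
E
```

```text
cur tw 120.86 turn by 0.04; shift in turned tool axes [ 0.0224 -0.0005  0.1903] tcp [ 0.351  -0.2131  0.2018] j6 1.29
```

Call:
step_arm(
  deltas=[
    [0.011,0,0.01,0,0.085],
    [0.0114,0,0.025,0,0.085],
    [0,0,0.04,0,0.085],
    [0,0,0.04,0,0.085],
    [0,0,0.035,0,0.085],
    [0,0,0.025,0,0.085],
    [0,0,0.014,0,0.085],
    [0,0,0,0,0.085],
  ],
)

```text
clock: 63.5
tcp_pos: [0.3696, -0.2233, 0.0045]
eef_rot: [-0.002, 0.964, -0.266, -0.003]
contact_force: [-0.0, -0.4, -0.1]
width: 0.0849
grip_force: 0.0
```

Call:
step_arm(
  deltas=[
    [0,0,0,0,0.05],
    [0,0,0,0,0.05],
    [0,0,0,0,0.05],
    [0,0,0,0,0.05],
    [0,0,-0.02,0,0.05],
    [0,0,-0.02,0,0.05],
    [0,0,-0.01,0,0.05],
    [0,0,0,0,0.05],
  ],
)

```text
clock: 64.5
tcp_pos: [0.371, -0.225, 0.058]
eef_rot: [0.0, 0.964, -0.266, 0.001]
contact_force: [-0.0, 0.7, -0.7]
width: 0.0621
grip_force: 5.0
```

```bash
python3 - <<'E'
from h import *
s=manip.state();print(s['width'],s['grip_force'])
go(*cw(-.0855,.001),.0035,120.9)
E
```

```text
0.062080193417967104 4.999925941228867
cur tw 120.90 turn by 0.00; shift in turned tool axes [0.0346 0.0005 0.0545] tcp [ 0.371 -0.225  0.058] j6 1.31
```

Call:
step_arm(
  deltas=[
    [0.01,0,0,0,0.05],
    [0.015,0,0,0,0.05],
    [0.0135,0,0.005,0,0.05],
    [0,0,0.01,0,0.05],
    [0,0,0.005,0,0.05],
    [0,0,0.005,0,0.05],
    [0,0,0.005,0,0.05],
    [0,0,0.004,0,0.05],
  ],
)

```text
clock: 65.5
tcp_pos: [0.4033, -0.2439, 0.0235]
eef_rot: [-0.0, 0.964, -0.266, -0.0]
contact_force: [-2.4, 2.0, 4.1]
width: 0.0621
grip_force: 5.0
```

Call:
step_arm(
  deltas=[
    [0,0,0.004,0,0.05],
    [0,0,0.004,0,0.05],
    [0,0,0.004,0,0.05],
    [0,0,0.004,0,0.05],
    [0,0,0.003,0,0.05],
    [0,0,0.001,0,0.05],
    [0,0,0,0,0.05],
    [0,0,0,0,0.05],
  ],
)

```text
clock: 66.5
tcp_pos: [0.4038, -0.2447, 0.0034]
eef_rot: [0.0, 0.964, -0.266, -0.0]
contact_force: [-0.6, 1.0, -0.1]
width: 0.0622
grip_force: 5.0
```

Call:
step_arm(
  deltas=[
    [0,0,0,0,0.085],
    [0,0,0,0,0.085],
    [0,0,0,0,0.085],
    [0,0,-0.02,0,0.085],
    [0,0,-0.04,0,0.085],
    [-0.02,0,-0.05,0,0.085],
    [-0.02,0,-0.05,0,0.085],
    [-0.02,0,-0.03,0,0.085],
  ],
)

```text
clock: 67.5
tcp_pos: [0.3525, -0.214, 0.1961]
eef_rot: [0.001, 0.964, -0.266, 0.002]
contact_force: [-0.2, -0.2, 0.7]
width: 0.0853
grip_force: 0.0
```

```bash
python3 - <<'E'
from h import *
s=manip.state();print(s['tcp_pos'])
cap('wrist','w19'); P=cw(-.116,.0);print(P)
show('w19',[*P,.055],54,3)
for k in 'ya': blobs('w19',k,.055,P,.08,100)
E
```

```text
[ 0.352452   -0.21397691  0.1961064 ]
[ 0.3737952 -0.228376 ]
.....................................
.....................................
.....................................
.....................................
.....................................
.....................................
..........pppppp.YYYppppppp..........
........ppppppppYYYYpppppppp.........
........ppppppppYYYYpppppppp.........
........ppppppppYYYYpppppppp.........
........ppppppppYYYYpppppppp.........
........ppppppppYYYYpppppppp.........
........ppppppppYYYYpppppppp.........
........pppppppp.YYYpppppppp.........
........pppppppp.YYYpppppppp.........
........pppppppp.YYYpppppppp.........
........YYYYYYYYYYYYYYYYYYYYY........
........YYYYYYYYYYYYYYYYYYYYY........
........YYYYYYYYYYYYYYYYYYYYY........
........pppppppp.YYYpppppppp.........
........pppppppp.YYYpppppppp.........
........pppppppp.YYYpppppppp.........
........ppppppppYYYYpppppppp.........
........pppppppp.YYYpppppppp.........
........pppppppp.YYYpppppppp.........
.........ppppppp.YYYpppppppp.........
.........ppppppp.YYYpppppppp.........
.....................................
.....................................
.....................................
.....................................
.....................................
.....................................
.....................................
.....................................
.....................................
.....................................
w19 y px [255. 153.] c 0.3780 -0.2301 dims 0.0512 0.0520 ang 15.2
w19 a px [255. 152.] c 0.3787 -0.2296 dims 0.0639 0.0652 ang 59.1
```

Call:
step_arm(
  deltas=[
    [0,0,0,-10,0.075],
    [0,0,0,-10,0.075],
    [0,0,0,-10,0.075],
    [0,0,0,-10,0.075],
    [0,0,0,-10,0.075],
    [0,0,0,-10,0.075],
    [0,0,0,-10,0.075],
    [0,0,0,-10,0.075],
  ],
  squeeze=30,
)

```text
clock: 68.55
tcp_pos: [0.3523, -0.2136, 0.1932]
eef_rot: [-0.0, 0.908, 0.418, -0.0]
contact_force: [0.3, -0.3, 0.0]
width: 0.0751
grip_force: 0.0
```

Call:
step_arm(
  deltas=[
    [0,0,0,-10,0.075],
    [0,0,0,0,0.075],
    [0,0,0,0,0.075],
    [0,0,0,0,0.075],
    [0,0,0,0,0.075],
    [0,0,0,0,0.075],
    [0,0,0,0,0.075],
    [0,0,0,0,0.075],
  ],
)

```text
clock: 69.55
tcp_pos: [0.3523, -0.2136, 0.1936]
eef_rot: [-0.0, 0.87, 0.493, -0.0]
contact_force: [-0.1, -0.0, 0.9]
width: 0.0749
grip_force: 0.0
```

```bash
python3 - <<'E'
from h import *
cap('wrist','w20'); blobs('w20','a',.055,(.378,-.23),.08,200); blobs('w20','y',.055,(.378,-.23),.08,200)
for y in(-.075,.075): blobs('w20','y',.061,cw(0,y),.04,60)
go(.3782,-.2298,.033,30.9)
E
```

```text
w20 a px [283. 179.] c 0.3791 -0.2257 dims 0.0692 0.0623 ang 59.1
w20 y px [284. 181.] c 0.3773 -0.2254 dims 0.0515 0.0568 ang 14.2
w20 y px [417. 239.] c 0.4717 -0.3571 dims 0.0288 0.0040 ang 58.7
w20 y px [441. 110.] c 0.5431 -0.2410 dims 0.0287 0.0058 ang 58.8
w20 y px [397. 111.] c 0.5044 -0.2197 dims 0.0592 0.0650 ang 16.1
cur tw 30.91 turn by -0.01; shift in turned tool axes [-0.0006  0.0305  0.1605] tcp [ 0.3523 -0.2136  0.1935] j6 -0.28
```

Call:
step_arm(
  deltas=[
    [0,0.015,0,0,0.075],
    [0,0.0155,0.01,0,0.075],
    [0,0,0.03,0,0.075],
    [0,0,0.035,0,0.075],
    [0,0,0.035,0,0.075],
    [0,0,0.025,0,0.075],
    [0,0,0.015,0,0.075],
    [0,0,0.0085,0,0.075],
  ],
)

```text
clock: 70.6
tcp_pos: [0.3789, -0.2296, 0.0341]
eef_rot: [-0.0, 0.87, 0.493, -0.0]
contact_force: [1.4, 0.4, -0.1]
width: 0.0752
grip_force: 0.0
```

Call:
step_arm(
  deltas=[
    [0,0,0,0,0.075],
    [0,0,0,0,0.05],
    [0,0,0,0,0.05],
    [0,0,0,0,0.05],
    [0,0,0,0,0.05],
    [0,0,0,0,0.05],
    [0,0,0,0,0.05],
    [0,0,0,0,0.05],
  ],
)

```text
clock: 71.6
tcp_pos: [0.3789, -0.2297, 0.0357]
eef_rot: [0.001, 0.87, 0.493, 0.0]
contact_force: [-0.0, 0.5, 7.1]
width: 0.0618
grip_force: 30.0
```

```bash
python3 - <<'E'
from h import *
s=manip.state();print(s['width'],s['grip_force'],s['contact_force'])
go(*cw(-.004,.0005),.17,30.9)
E
```

```text
0.061831877712130605 30.002936124801636 [-0.03973702  0.526709    7.13972494]
cur tw 30.90 turn by -0.00; shift in turned tool axes [-0.001   0.1069 -0.1343] tcp [ 0.3789 -0.2297  0.0357] j6 -0.26
```

Call:
step_arm(
  deltas=[
    [0,0,-0.015,0,0.05],
    [0,0,-0.03,0,0.05],
    [0,0,-0.03,0,0.05],
    [0,0,-0.015,0,0.05],
    [0,0.02,0,0,0.05],
    [0,0.03,0,0,0.05],
    [0,0.03,0,0,0.05],
    [-0.001,0.027,0,0,0.05],
  ],
)

```text
clock: 72.6
tcp_pos: [0.4702, -0.2852, 0.1245]
eef_rot: [-0.001, 0.87, 0.493, -0.0]
contact_force: [-0.8, 0.6, -1.0]
width: 0.0618
grip_force: 30.0
```

Call:
step_arm(
  deltas=[
    [0,0,0,0,0.05],
    [0,0,0,0,0.05],
    [0,0,0,0,0.05],
    [0,0,0,0,0.05],
    [0,0,0.005,0,0.05],
    [0,0,0.01,0,0.05],
    [0,0,0.01,0,0.05],
    [0,0,0,0,0.05],
  ],
)

```text
clock: 73.6
tcp_pos: [0.469, -0.2844, 0.0986]
eef_rot: [-0.001, 0.87, 0.493, -0.0]
contact_force: [-0.0, -0.4, -1.7]
width: 0.0616
grip_force: 30.0
```

```bash
python3 - <<'E'
from h import *
s=manip.state();print(s['width'],s['grip_force'],s['contact_force'])
go(*cw(-.004,.0005),.0435,30.9)
cap('side','s21');show('s21',[*cw(0,0.),.065],26)
E
```

```text
0.06158164591229997 29.999241828918457 [-0.0357498  -0.425079   -1.65471627]
cur tw 30.90 turn by -0.00; shift in turned tool axes [-0.0004  0.0015  0.0551] tcp [ 0.469  -0.2844  0.0986] j6 -0.21
.....................................................
.....................................................
....Y.........................................Y......
..............................................Y......
......................pppppp.YYY.....................
.....................ppppppp.YYY.ppp.................
.....................ppppppp.YYYpppp.........YY......
.....................ppppppp.YYYpppp.................
..................ppppppp.YYYYYYpppp.................
.................ppppppp.YYY.ppppppp.................
.................ppppppp.YYYppppppp.........Y..Y.....
.................ppppppp.YYYppppppp........YY..Y.....
......................p..YYYppppppp........YY..Y.YY..
................YYYYYY..YYYY...pppp........YY..Y.YYY.
................YYYYYYYYYYYYYYY............YY....YY..
................p.....YYYYYYYYYYYYY........YYYY...Y..
................ppppppp.YYY....YYYY.....
[... 1257 characters left out ...]
..........ppppppp.YYY.pppppppp......................
...........ppppppp.YYY.pppppppp......................
...........ppppppp.YYYppppppppp......................
..........pppppppp.YY.ppppppppp......................
..........pppppppp.YY.ppppppppp......................
...........ppppppp.YY.ppppppppp......................
...........ppppppp.YY.pppppppp.......................
...........ppppppp.YY.pppppppp.......................
..........pppppppp.YY.pppppppp........Y..YY..........
...........ppppppp.YY.pppppppp.......................
...........ppppppp.YYYpppppppp........YYYYY..........
...........ppppppp.YYYpppppppp........YYYYY..........
...........ppppppp.YYYppppppp...........YY...Y.......
```

```bash
python3 - <<'E'
from h import *
b=proj('s21',[*cw(0,0),.065]).astype(int)
print('A',[(x) for x in [((ray('s21',b[0]-5.5,b[1]+10.5,.061)[:2]-c0)@X,(ray('s21',b[0]-5.5,b[1]+10.5,.061)[:2]-c0)@Y)]])
im=np.load('pics/s16.npz'); bb=proj('s16',[*cw(0,.073),.05]).astype(int)
q=ray('s16',bb[0]+0,bb[1]-2,.061)[:2]-c0; print('C',q@X,q@Y)
E
```

```text
A [(np.float64(-0.014305168067826151), np.float64(-0.03975482467724356))]
C -0.0014215588288392963 0.07398633061192794
```

Call:
step_arm(
  deltas=[
    [0,0.001,0.01,0,0.05],
    [0,0,0.012,0,0.05],
    [0,0,0.012,0,0.05],
    [0,0,0.01,0,0.05],
    [0,0,0.006,0,0.05],
    [0,0,0.003,0,0.05],
    [0,0,0,0,0.05],
    [0,0,0,0,0.05],
  ],
)

```text
clock: 74.65
tcp_pos: [0.4716, -0.285, 0.0515]
eef_rot: [0.001, 0.87, 0.493, 0.001]
contact_force: [-6.5, 12.1, 33.6]
width: 0.0617
grip_force: 30.0
```

```bash
python3 - <<'E'
from h import *
s=manip.state();print(s['width'],s['grip_force'],s['contact_force'],s['torque'])
go(*cw(-.004,.0005),.0435,30.9)
E
```

```text
0.061725131753285215 29.997931122779846 [-6.51962589 12.05270719 33.60039728] [ 1.73354515  1.67419357 -0.1308591 ]
cur tw 30.87 turn by 0.03; shift in turned tool axes [-0.0012 -0.001   0.008 ] tcp [ 0.4716 -0.285   0.0515] j6 -0.21
```

Call:
step_arm(
  deltas=[
    [0,0,-0.005,0,0.05],
    [0,0,-0.015,0,0.05],
    [0,0,-0.025,0,0.05],
    [0,0,-0.025,0,0.05],
    [0,0,-0.02,0,0.05],
    [0,0,0,0,0.05],
    [0,0,0,0,0.05],
    [0,0,0,0,0.05],
  ],
)

```text
clock: 75.65
tcp_pos: [0.4701, -0.2852, 0.1359]
eef_rot: [-0.001, 0.87, 0.493, -0.0]
contact_force: [-0.4, -0.3, -2.3]
width: 0.0615
grip_force: 30.0
```

```bash
python3 - <<'E'
from h import *
s=manip.state();print(s['tcp_pos'],s['width'],s['contact_force'])
cap('side','s22');u,v=proj('s22',[*cw(0,-.06),.06]).astype(int);print(u,v)
show('s22',[*cw(0,-.06),.06],26)
print([(proj('s22',[*cw(0,y),.061])-[u,v]).round(1) for y in(-.075,-.06,-.04,0,.074)])
E
```

```text
[ 0.47007067 -0.28516863  0.13590125] 0.061520171139382185 [-0.37526058 -0.30293725 -2.27150819]
271 260
......................pppppp.YYY.ppppppp.....YYYY..YY
......................pppppp.YYY.ppppppp.....YYYY...Y
......................pppppp.YY.pppppppp....YYYYYY.YY
......................pppppp.YYYpppppppp....YYYYY..YY
......................pppppp.YYYpppppppp....Y.YYY..YY
......................pppppp.YYYpppppppp....Y.YYYYYYY
......................pppppp.YYYppppppp.......YYY.YYY
......................pppppp.YYYppppppp.........Y..YY
......................pppppp.YY.ppppppp............YY
......................pppppp.YYYppppppp........YY.YY.
.............Y........pppppp.YYYppppppp........Y...YY
......................pppppp.YY.ppppppp...........YY.
.............................YY.ppppppp...........YYY
...............pppp....YYY...YY....................YY
............Y..ppppppp.YYY.p.........................
...........YY..ppppppp.YYY.pppppp....................
...........Y...ppppppp.YYYppppppp....................
...........Y...ppppppp.YYYpppppppp...................
.......................
[... 1274 characters left out ...]
......YY..............................YYY.Y.........
.......YY..............................YY..Y.........
......YYY..............................YY..Y.Y.......
.....YYYYY............................YYY............
......YY..YYY.YY......................YYYY...........
.................YYYY.................YYYY...........
........................YYYYY.........YYYYY..........
................................YYYYYYYY.............
.....YYY..............................YY.............
.....YYYYYY..........................................
.....YYYYYY..........................................
[array([-0.4,  3.9]), array([0.2, 0.1]), array([ 1.1, -4.9]), array([  2.7, -14.5]), array([  5.4, -31. ])]
```

```bash
python3 - <<'E'
from h import *
go(*(np.array([.374,-.227])),.0365,30.9)
E
```

```text
cur tw 30.91 turn by -0.01; shift in turned tool axes [ 0.0006 -0.1124  0.0995] tcp [ 0.4701 -0.2852  0.136 ] j6 -0.21
```

```bash
python3 - <<'E'
from h import *
b=proj('s22',[*cw(0,-.06),.06]).astype(int)
for x in(-.035,-.004,.027):
  print(x,[(z,(proj('s22',[*cw(x,-.031),z])-b+26).round(1)) for z in(.08,.09,.1,.11,.12,.13,.145,.155,.165)])
show('s22',[*cw(0,0),.13],22)
print(proj('s22',[*cw(0,0),.13]).astype(int)-b)
E
```

```text
-0.035 [(0.08, array([16.3, 13.5])), (0.09, array([16.3, 11.3])), (0.1, array([16.3,  9.1])), (0.11, array([16.3,  6.9])), (0.12, array([16.3,  4.6])), (0.13, array([16.3,  2.3])), (0.145, array([16.3, -1.2])), (0.155, array([16.3, -3.5])), (0.165, array([16.3, -5.9]))]
-0.004 [(0.08, array([26.2, 14.6])), (0.09, array([26.3, 12.5])), (0.1, array([26.3, 10.2])), (0.11, array([26.4,  8. ])), (0.12, array([26.4,  5.7])), (0.13, array([26.5,  3.4])), (0.145, array([26.6, -0. ])), (0.155, array([26.6, -2.4])), (0.165, array([26.7, -4.8]))]
0.027 [(0.08, array([36.2, 15.8])), (0.09, array([36.3, 13.6])), (0.1, array([36.4, 11.4])), (0.11, array([36.6,  9.1])), (0.12, array([36.7,  6.9])), (0.13, array([36.8,  4.6])), (0.145, array([36.9,  1.1])), (0.155, array([37. , -1.3])), (0.165, array([37.2, -3.6]))]
..............ppppppp.YYY....................
....................p.YYYppppppp.............
............................pp...............
.........................................YY..
...........pppppp........................YY..
...........pppppppp.YYY.pppp.p...............
...........p
[... 1091 characters left out ...]

...............pppppp.YYYpppppppp....Y.YYY..Y
...............pppppp.YYYpppppppp....Y.YYYYYY
...............pppppp.YYYppppppp.......YYY.YY
...............pppppp.YYYppppppp.........Y..Y
...............pppppp.YY.ppppppp............Y
...............pppppp.YYYppppppp........YY.YY
......Y........pppppp.YYYppppppp........Y...Y
...............pppppp.YY.ppppppp...........YY
......................YY.ppppppp...........YY
........pppp....YYY...YY....................Y
.....Y..ppppppp.YYY.p........................
....YY..ppppppp.YYY.pppppp...................
....Y...ppppppp.YYYppppppp...................
....Y...ppppppp.YYYpppppppp..................
................YY.ppppppp...................
[  3 -30]
```

```bash
python3 - <<'E'
from h import *
for u,v in((182,165),(201,197),(228,250),(250,305)): print(ray('s6',u,v,0).round(3))
cap('scene','c23');cap('wrist','w23')
s=manip.state();t=s['tcp_pos'];print(t,s['width'],proj('w23',t+[0,0,.03]),proj('c23',t))
show('w23',t+[0,0,.06],75,4)
E
```

```text
[0.316 0.342 0.   ]
[0.336 0.102 0.   ]
[ 0.347 -0.198  0.   ]
[ 0.339 -0.424  0.   ]
[ 0.47034322 -0.28535542  0.13628419] 0.06193126362715688 [256.4534611  268.05500666] [312.01351037 169.72707271]
.pppppppppppppppYYYYYYppppppppppppppp.
.pppppppppppppppYYYYYYppppppppppppppp.
YYYYYYYYYYYYYYYYYYYYYYYYYYYYYYYYYYYYYY
YYYYYYYYYYYYYYYYYYYYYYYYYYYYYYYYYYYYYY
YYYYYYYYYYYYYYYYYYYYYYYYYYYYYYYYYYYYYY
YYYYYYYYYYYYYYYYYYYYYYYYYYYYYYYYYYYYYY
YYYYYYYYYYYYYYYYYYYYYYYYYYYYYYYYYYYYYY
YYYYYYYYYYYYYYYYYYYYYYYYYYYYYYYYYYYYYY
.pppppppppppppppYYYYYYppppppppppppppp.
.pppppppppppppppYYYYYYppppppppppppppp.
.pppppppppppppppYYYYYYppppppppppppppp.
.pppppppppppppppYYYYYYppppppppppppppp.
.pppppppppppppppYYYYYYpppppppppppppppp
ppppppppppppppppYYYYYYpppppppppppppppp
ppppppppppppppppYYYYYYpppppppppppppppp
ppppppppppppppppYYYYYYpppppppppppppppp
ppppppppppppppppYYYYYYpppppppppppppppp
......................................
......................................
......................................
......................................
......................................
......................................
......................................
......................................
................YYYYYYYYYYYYYYYY.YYYYY
...................YYYYYYYYYYYY.YYYY.Y
...................YYYYYYYYYYYYYYYYYYY
...................YYYYYYYYYYY.YYYYYYY
...................YYYY.YYYYYYY.YYYYYY
...................YYYYYYYYYYYYYYYYYYY
..................YYYYYYYYYYYYYYYYYYYY
..................YYYYYYYYYYYYYYYYYYYY
..................YYYYYYYYYYYYYYYYYYYY
YYYYYYYYYYYYYYYYYYYYYYYYYYYYYYYYYYYYYY
YYYYYYYYYYYYYYYYYYYYYYYYYYYYYYYYYYYYYY
YYYYYYYYYYYYYYYYYYYYYYYYYYYYYYYYYYYYYY
YYYYYYYYYYYYYYYYYYYYYYYYYYYYYYYYYYYYYY
```

```bash
python3 - <<'E'
from h import *
im=np.load('pics/w23.npz')['im'];h=cv2.cvtColor(im,cv2.COLOR_RGB2HSV)
y=(h[...,0]>18)&(h[...,0]<36)&(h[...,1]>130)&(h[...,2]>70); p=((h[...,0]>150)&(h[...,1]>90)&(h[...,2]>40)); m=y|p
t=manip.state()['tcp_pos']
for v in range(60,230,12):
    r=np.nonzero(m[v,150:365])[0]
    if len(r)>40: print(v,r.min()+150,r.max()+150,len(r), y[v,150:365].sum(), p[v,150:365].sum(), end=' | ')
    if len(r)>40: print([(z,round(float(np.linalg.norm(ray('w23',r.min()+150,v,z)-ray('w23',r.max()+151,v,z))),4), ((ray('w23',256,v,z)-t)[:2]@Y).round(3)) for z in (.15,.165,.18)])
E
```

```text
72 200 357 126 63 63 | [(0.15, 0.0747, np.float64(0.095)), (0.165, 0.0673, np.float64(0.094)), (0.18, 0.06, np.float64(0.092))]
84 198 356 134 68 66 | [(0.15, 0.076, np.float64(0.09)), (0.165, 0.0685, np.float64(0.089)), (0.18, 0.061, np.float64(0.088))]
96 198 355 137 72 65 | [(0.15, 0.0764, np.float64(0.084)), (0.165, 0.0688, np.float64(0.084)), (0.18, 0.0613, np.float64(0.084))]
108 199 354 140 140 0 | [(0.15, 0.0762, np.float64(0.079)), (0.165, 0.0687, np.float64(0.079)), (0.18, 0.0612, np.float64(0.079))]
120 200 353 132 132 0 | [(0.15, 0.0761, np.float64(0.073)), (0.165, 0.0686, np.float64(0.074)), (0.18, 0.0611, np.float64(0.075))]
132 201 352 124 62 62 | [(0.15, 0.076, np.float64(0.067)), (0.165, 0.0685, np.float64(0.069)), (0.18, 0.061, np.float64(0.07))]
144 222 350 112 51 61 | [(0.15, 0.0652, np.float64(0.061)), (0.165, 0.0588, np.float64(0.063)), (0.18, 0.0524, np.float64(0.065))]
180 186 343 140 25 115 | [(0.15, 0.0828, np.float64(0.042)), (0.165, 0.0746, np.float64(0.046)), (0.18, 0.0665, np.float64(0.05))]
192 185 343 143 27 116 | [(0.15, 0.0844, np.float64(0.036)), (0.165, 0.076, np.float64(0.04)), (0.18, 0.0677, np.float64(0.045))]
204 184 341 145 27 118 | [(0.15, 0.0849, np.float64(0.029)), (0.165, 0.0765, np.float64(0.034)), (0.18, 0.0681, np.float64(0.039))]
216 184 339 143 25 118 | [(0.15, 0.0848, np.float64(0.022)), (0.165, 0.0765, np.float64(0.028)), (0.18, 0.0681, np.float64(0.034))]
228 183 338 145 25 120 | [(0.15, 0.0859, np.float64(0.015)), (0.165, 0.0774, np.float64(0.022)), (0.18, 0.069, np.float64(0.028))]
```

```bash
python3 - <<'E'
from h import *
go(.42,-.13,.012,30.9)
E
```

```text
cur tw 30.90 turn by -0.00; shift in turned tool axes [ 0.1075 -0.123   0.1243] tcp [ 0.4703 -0.2854  0.1363] j6 -0.21
```

Call:
step_arm(
  deltas=[
    [0.006,-0.01,0,0,0.05],
    [0.015,-0.018,0,0,0.05],
    [0.018,-0.02,0,0,0.05],
    [0.018,-0.02,0,0,0.05],
    [0.018,-0.02,0,0,0.05],
    [0.018,-0.02,0,0,0.05],
    [0.0145,-0.015,0.01,0,0.05],
    [0,0,0.02,0,0.05],
  ],
)

```text
clock: 76.8
tcp_pos: [0.4199, -0.1283, 0.1074]
eef_rot: [0.001, 0.869, 0.494, 0.0]
contact_force: [0.5, 0.1, -1.4]
width: 0.0623
grip_force: 30.0
```

Call:
step_arm(
  deltas=[
    [0,0,0.025,0,0.05],
    [0,0,0.025,0,0.05],
    [0,0,0.02,0,0.05],
    [0,0,0.01,0,0.05],
    [0,0,0.007,0,0.05],
    [0,0,0.004,0,0.05],
    [0,0,0.003,0,0.05],
    [0,0,0,0,0.05],
  ],
  squeeze=8,
)

```text
clock: 77.8
tcp_pos: [0.4204, -0.1303, 0.0132]
eef_rot: [0.0, 0.87, 0.493, 0.0]
contact_force: [-0.1, 0.4, -1.7]
width: 0.0621
grip_force: 8.0
```

Call:
step_arm(
  deltas=[
    [0,0,0.002,0,0.05],
    [0,0,0.002,0,0.05],
    [0,0,0,0,0.085],
    [0,0,0,0,0.085],
    [0,0,0,0,0.085],
    [0,0,-0.03,0,0.085],
    [0,0,-0.05,0,0.085],
    [0,0,-0.05,0,0.085],
  ],
)

```text
clock: 78.8
tcp_pos: [0.42, -0.13, 0.1403]
eef_rot: [-0.0, 0.87, 0.493, -0.0]
contact_force: [0.6, -0.8, -0.3]
width: 0.0851
grip_force: 0.0
```

```bash
python3 - <<'E'
from h import *
s=manip.state();t=s['tcp_pos'];print(t)
cap('wrist','w24')
show('w24',[t[0],t[1],.055],60,3)
for k in 'ya': blobs('w24',k,.055,t,.08,100)
E
```

```text
[ 0.41996338 -0.1300157   0.14034847]
.........................................
.........................................
.........................................
.........................................
.........................................
.........................................
.........................................
.........................................
...................YYY...................
..........pppppppppYYYppppppppp..........
..........pppppppp.YYYppppppppp..........
.........ppppppppp.YYY.ppppppppp.........
.........pppppppppYYYY.ppppppppp.........
.........ppppppppp.YYY.ppppppppp.........
........pppppppppp.YYY.ppppppppp.........
.........ppppppppp.YYY.ppppppppp.........
.........ppppppppp.YYY.ppppppppp.........
.........ppppppppp.YYY.ppppppppp.........
.........ppppppppp.YYY.ppppppppp.........
.........ppppppppp.YYY.ppppppppp.........
.........ppppppppp.YYY.ppppppppp.........
.........ppppppppp.YYY.ppppppppp.........
........YYYYYYYYYYYYYYYYYYYYYYYYY........
........YYYYYYYYYYYYYYYYYYYYYYYYY........
........YYYYYYYYYYYYYYYYYYYYYYYYY........
........YYYY
[... 157 characters left out ...]
........ppppppppp.YYYpppppppppp.........
.........ppppppppp.YYYpppppppppp.........
.........ppppppppp.YYYpppppppppp.........
.........ppppppppp.YYYpppppppppp.........
.........ppppppppp.YYYpppppppppp.........
..................YYYY...................
.........................................
.........................................
.........................................
.........................................
.........................................
.........................................
w24 y px [335. 201.] c 0.4782 -0.1691 dims 0.0486 0.0087 ang 58.5
w24 y px [256. 204.] c 0.4172 -0.1337 dims 0.0553 0.0566 ang 13.3
w24 a px [256. 202.] c 0.4179 -0.1334 dims 0.0720 0.0627 ang 59.1
```

```bash
python3 - <<'E'
from h import *
t=manip.state()['tcp_pos'];u,v=proj('w24',[t[0],t[1],.055]);B=ray('w24',u,int(v)-60+3*23.5+1,.055);print('B',B)
go(*cw(-.006,.0175),.17,30.9)
E
```

```text
B [ 0.41821087 -0.14073286  0.055     ]
cur tw 30.88 turn by 0.02; shift in turned tool axes [-0.0908  0.117  -0.0234] tcp [ 0.4234 -0.1319  0.1466] j6 -0.02
```

Call:
step_arm(
  deltas=[
    [0,0,-0.03,0,0.0],
    [-0.01,0.012,0,0,0.0],
    [-0.014,0.018,0,0,0.0],
    [-0.014,0.018,0,0,0.0],
    [-0.014,0.018,0,0,0.0],
    [-0.014,0.018,0,0,0.0],
    [-0.012,0.018,0,0,0.0],
    [-0.01,0.015,0,0,0.0],
  ],
)

```text
clock: 79.85
tcp_pos: [0.4758, -0.2676, 0.1682]
eef_rot: [-0.001, 0.87, 0.493, -0.0]
contact_force: [0.3, -0.3, 0.1]
width: 0.0095
grip_force: 0.0
```

```bash
python3 - <<'E'
from h import *
cap('wrist','w25'); go(*cw(-.006,.0175),.03,30.9)
u,v=proj('w25',[*cw(0,0),.061]).astype(int);print(u,v,[proj('w25',[*cw(0,y),.061]).round() for y in(.105,.043,-.008,-.07,-.106)])
im=np.load('pics/w25.npz')['im'];h=cv2.cvtColor(im,cv2.COLOR_RGB2HSV)
for y in range(20,384,6):
    print('%3d '%y+''.join('Y' if 14<a<36 and b>130 and c>70 else('p' if a>150 and b>90 and c>35 else '.') for a,b,c in h[y,120:400:5].astype(int)))
E
```

```text
cur tw 30.99 turn by -0.09; shift in turned tool axes [-1.000e-04  6.000e-04  1.383e-01] tcp [ 0.4767 -0.2695  0.1683] j6 -0.18
264 210 [array([266.,  97.]), array([265., 167.]), array([265., 218.]), array([264., 274.]), array([264., 303.])]
 20 ........................................................
 26 ........................................................
 32 ........................................................
 38 ........................................................
 44 ........................................................
 50 ........................................................
 56 ........................................................
 62 ........................................................
 68 Y.pppppp................................................
 74 YYppppppppp......................................YY.Y...
 80 YYppppppppp.......YYYYYYYYYYYYYYYYYYYYYY.Y..............
 86 YYppppppppp.......YY..................YY.YYYY...........
 92 YYppppppppp.......YY..................YY.YYYYYYY........
 98 YYYYYYYY..........YY..ppppppYY.ppppp..YY.YYYYYYY........
104 
[... 2162 characters left out ...]
.....Y.......................
320 ......................Y.........Y.......................
326 ......................Y.........Y.......................
332 ......................YY....YYY.Y.......................
338 ......................Y.....YYY.Y.......................
344 ............................YYY.........................
350 ............................YYY........................Y
356 ............................YYY.........................
362 ............................YY.YYYYYYYYYYYYYYYYYYYYYYYYY
368 YYYYYYYYYYYYYYYYYYYYYYYYYYYYYYYYYYYYYYYYYYYYYYYYYYYYYYYY
374 YYYYYYYYYYYYYYYYYYYYYYYYYYYYYYYYYYYYYYYYYYYYYYYYYYYYYYYY
380 YYYYYYYYYYYYYYYYYYYYYYYYYYYYYYYYYYYYYYYYYYYYYYYYYYYYYYYY
```

Call:
step_arm(
  deltas=[
    [0,0,0.02,0,0.0],
    [0,0,0.025,0,0.0],
    [0,0,0.025,0,0.0],
    [0,0,0.025,0,0.0],
    [0,0,0.02,0,0.0],
    [0,0,0.015,0,0.0],
    [0,0,0.01,0,0.0],
    [0,0,0,0,0.0],
  ],
)

```text
clock: 80.9
tcp_pos: [0.4752, -0.2656, 0.0285]
eef_rot: [-0.001, 0.87, 0.493, -0.0]
contact_force: [0.6, 0.3, -0.5]
width: 0.0005
grip_force: 0.0
```

Call:
step_arm(
  deltas=[
    [-0.007,0,0,0,0.0],
    [-0.007,0,0,0,0.0],
    [-0.007,0,0,0,0.0],
    [-0.007,0,0,0,0.0],
    [-0.007,0,0,0,0.0],
    [-0.007,0,0,0,0.0],
    [-0.007,0,0,0,0.0],
    [-0.007,0,0,0,0.0],
  ],
)

```text
clock: 81.9
tcp_pos: [0.4465, -0.3142, 0.029]
eef_rot: [-0.0, 0.87, 0.493, 0.0]
contact_force: [0.8, 0.8, 0.1]
width: 0.0005
grip_force: 0.6
```

```bash
python3 - <<'E'
from h import *
s=manip.state();t=s['tcp_pos'];print(t,s['contact_force'],(t[:2]-c0)@X,(t[:2]-c0)@Y)
E
```

```text
[ 0.44648821 -0.31422904  0.02902668] [0.78012622 0.78610785 0.14668906] -0.009517421008982112 -0.0362805327964169
```

Call:
step_arm(
  deltas=[
    [-0.003,0,0,0,0.0],
    [0,0,0,0,0.0],
    [0.004,0,-0.02,0,0.0],
    [0,0,-0.04,0,0.0],
    [0,0,-0.04,0,0.0],
    [0,0,-0.04,0,0.0],
    [0,0,0,0,0.085],
    [0,0,0,0,0.085],
  ],
  squeeze=30,
)

```text
clock: 82.9
tcp_pos: [0.4469, -0.3126, 0.1684]
eef_rot: [-0.0, 0.87, 0.493, -0.0]
contact_force: [0.1, -1.1, 0.1]
width: 0.0161
grip_force: 0.0
```

```bash
python3 - <<'E'
from h import *
cap('side','s26');cap('wrist','w26')
b=proj('s26',[*cw(0,-.075),.061]).astype(int)
show('s26',[*cw(0,-.075),.061],14)
im=np.load('pics/w26.npz')['im'];h=cv2.cvtColor(im,cv2.COLOR_RGB2HSV)
print([proj('w26',[*cw(0,y),.061]).round() for y in(-.044,-.075,-.106)])
for y in range(150,290,6):
    print('%3d '%y+''.join('Y' if 14<a<36 and b>130 and c>50 else('p' if a>150 and b>90 and c>25 else '.') for a,b,c in h[y,170:350:4].astype(int)))
go(.418,-.1405,.034,30.9)
E
```

```text
YY...........................
YY...........................
.............................
.............................
Y............................
.............................
.............................
.............................
..pppppp...YY................
..ppppppp.YYY.pp.............
..ppppppp.YYY.ppppppp........
..ppppppp.YYYpppppppp........
..ppppppp.YYYpppppppp........
..........YYYpppppppp........
YYYYYYYYYYYYY....pppp........
YYYYYYYYYYYYYYYYY............
ppp....YYYYYYYYYYYYYY........
ppppppppYYYY.Y...YYYY........
ppppppp.YYYYpppppp...........
ppppppp.YYYYppppppppp........
ppppppp.YYY.pppppppp.........
ppppppp.YYY.pppppppp.........
ppppppp.YYY.pppppppp.........
ppppppp.YYY.pppppppp.........
ppppppp.YY.ppppppppp.........
ppppppp.YY.ppppppppp.........
ppppppp.YYYppppppppp.........
ppppppp.YY.ppppppppp.........
ppppppp.YY.ppppppppp.........
[array([267., 201.]), array([267., 231.]), array([266., 259.])]
150 ...........YY......................YY.YYYYYYY
156 ..........Y........................YY.YYYYYYY
162 ..........Y........................YY.YYYYYYY
168 ............
[... 451 characters left out ...]
pppppppYYYpppppp.......Y.YYYYY..
228 ..............p..pppYYYppp..p.......Y.YYYYY..
234 .................YYYYYYYYY.......YYY.YYYYYY..
240 ..................YYYYYYYY.......YYY.YYYYYY..
246 ..................ppYYYppp........YYYYYYY.Y..
252 ..................ppYY.ppp........Y.YYY......
258 .................pppYYYppp...................
264 ....................YYY......................
270 .............................................
276 ........................YY...................
282 ........................YYY..................
288 ...........Y............YYY....YY............
cur tw 30.89 turn by 0.01; shift in turned tool axes [ 0.1327 -0.1127  0.1335] tcp [ 0.4465 -0.3122  0.1675] j6 -0.28
```

Call:
step_arm(
  deltas=[
    [0.012,-0.01,0,0,0.085],
    [0.02,-0.017,0,0,0.085],
    [0.022,-0.019,0,0,0.085],
    [0.022,-0.019,0,0,0.085],
    [0.022,-0.019,0,0,0.085],
    [0.02,-0.017,0,0,0.085],
    [0.0147,-0.0117,0.01,0,0.085],
    [0,0,0.02,0,0.085],
  ],
)

```text
clock: 84.0
tcp_pos: [0.4184, -0.1395, 0.1385]
eef_rot: [0.0, 0.869, 0.494, 0.0]
contact_force: [-0.3, -0.7, 0.2]
width: 0.0847
grip_force: 0.0
```

Call:
step_arm(
  deltas=[
    [0,0,0.03,0,0.085],
    [0,0,0.03,0,0.085],
    [0,0,0.025,0,0.085],
    [0,0,0.015,0,0.085],
    [0,0,0.006,0,0.085],
    [0,0,0,0,0.085],
    [0,0,0,0,0.05],
    [0,0,0,0,0.05],
  ],
)

```text
clock: 85.0
tcp_pos: [0.419, -0.1415, 0.0336]
eef_rot: [0.0, 0.87, 0.493, 0.0]
contact_force: [-0.3, 0.5, 0.7]
width: 0.0694
grip_force: 0.5
```

Call:
step_arm(
  deltas=[
    [0,0,0,0,0.05],
    [0,0,0,0,0.05],
    [0,0,0,0,0.05],
    [0,0,0,0,0.05],
    [0,0,0,0,0.05],
    [0,0,0,0,0.05],
    [0,0,0,0,0.05],
    [0,0,0,0,0.05],
  ],
)

```text
clock: 86.0
tcp_pos: [0.4186, -0.1412, 0.0334]
eef_rot: [0.0, 0.87, 0.493, 0.0]
contact_force: [-2.7, 0.9, 5.4]
width: 0.062
grip_force: 30.0
```

```bash
python3 - <<'E'
from h import *
s=manip.state();print(s['width'],s['grip_force'],s['contact_force'])
go(*cw(-.004,-.003),.14,30.9)
cap('wrist','w27')
t=s['tcp_pos']
im=np.load('pics/w27.npz')['im'];h=cv2.cvtColor(im,cv2.COLOR_RGB2HSV)
print([proj('w27',[*(t[:2]+y*Y),.055]).round() for y in(-.01,0,.01,.031)])
for y in range(150,300,6):
    print('%3d '%y+''.join('Y' if 14<a<36 and b>130 and c>50 else('p' if a>150 and b>90 and c>25 else '.') for a,b,c in h[y,170:350:4].astype(int)))
E
```

```text
0.06197479783872088 30.001308023929596 [-2.65296155  0.90148137  5.36915482]
cur tw 30.90 turn by -0.00; shift in turned tool axes [-0.1009  0.1183 -0.1066] tcp [ 0.4186 -0.1412  0.0334] j6 -0.04
[array([256., 276.]), array([256., 260.]), array([256., 243.]), array([256., 206.])]
150 .............................................
156 .............................................
162 .............................................
168 .............................................
174 .............................................
180 ..........ppppppppppYYYYppppppppp............
186 .........pppppppppppYYYYpppppppppp...........
192 .........pppppppppp.YYYYppppppppppp..........
198 ........pppppppppppYYYYYpppppppppppp.........
204 .......ppppppppppppYYYYYppppppppppppp........
210 .......ppppppppppppYYYYYppppppppppppp........
216 .......ppppppppppppYYYYYppppppppppppp........
222 .......ppppppppppppYYYYYppppppppppppp........
228 .......ppppppppppppYYYYYpppppppppppp.........
234 .......ppppppppppppYYYYYpppppppppppp.........
240 .......ppppppppppppYYYYYpppppppppppp.........
246 .......ppppppppppppYYYYYpppppppppppp.........
252 .......YYYYYYYYYYYYYYYYYYYYYYYYYYYYY.........
258 .......YYYYYYYYYYYYYYYYYYYYYYYYYYYYY.........
264 .......YYYYYYYYYYYYYYYYYYYYYYYYYYYYY.........
270 ........ppppppppppp.YYYYpppppppppppp.........
276 ........ppppppppppp.YYYYpppppppppppp.........
282 ........ppppppppppp.YYYYppppppppppp..........
288 ........ppppppppppp.YYYYppppppppppp..........
294 ........ppppppppppp.YYYYppppppppppp..........
```

Call:
step_arm(
  deltas=[
    [0,0,-0.02,0,0.05],
    [0,0,-0.03,0,0.05],
    [0,0,-0.03,0,0.05],
    [0,0,-0.025,0,0.05],
    [-0.01,0.012,0,0,0.05],
    [-0.018,0.021,0,0,0.05],
    [-0.02,0.0235,0,0,0.05],
    [-0.02,0.0235,0,0,0.05],
  ],
  squeeze=20,
)

```text
clock: 87.05
tcp_pos: [0.4524, -0.2423, 0.1363]
eef_rot: [-0.001, 0.87, 0.493, -0.0]
contact_force: [0.2, -0.4, -0.8]
width: 0.062
grip_force: 20.0
```

Call:
step_arm(
  deltas=[
    [-0.018,0.021,0,0,0.05],
    [-0.015,0.017,0,0,0.05],
    [0,0,0,0,0.05],
    [0,0,0,0,0.05],
    [0,0,0,0,0.05],
    [0,0,0,0,0.05],
    [0,0,0,0,0.05],
    [0,0,0,0,0.05],
  ],
)

```text
clock: 88.05
tcp_pos: [0.4682, -0.2884, 0.1383]
eef_rot: [0.0, 0.87, 0.493, 0.0]
contact_force: [-0.3, -0.2, -2.2]
width: 0.0618
grip_force: 20.0
```

```bash
python3 - <<'E'
from h import *
s=manip.state();print(s['width'],s['grip_force'],s['contact_force'])
go(*cw(-.004,-.003),.0405,30.9)
cap('side','s28');show('s28',[*cw(0,-.075),.061],14)
b=proj('s28',[*cw(0,-.075),.061]).astype(int)
E
```

```text
0.06178767742188033 19.99982088804245 [-0.34344681 -0.22878161 -2.20393065]
cur tw 30.88 turn by 0.02; shift in turned tool axes [-0.0001  0.0002  0.0978] tcp [ 0.4682 -0.2884  0.1383] j6 -0.22
.Y...........................
Y............................
.............................
.............................
Y............................
Y............................
.............................
.............................
..ppppppp..YY................
..ppppppp.YYY.pppppp.........
..ppppppp.YY..pppppppp.......
..ppppppp.YY.pppppppp........
..ppppppp.YY.pppppppp........
Y.........YYYpppppppp........
YYYYYYYYYYYYY....pppp........
YYYYYYYYYYYYYYYYYY...........
ppp...YYYYYYYYYYYYYYY........
pppppppp.YYYYYYYYYYYY.......Y
pppppppp.YYYpppppp...........
ppppppp..YYYppppppppp........
ppppppp.YYY.ppppppppp........
ppppppp.YYY.pppppppp.........
ppppppp.YYY.pppppppp.........
ppppppp.YYY.pppppppp.........
ppppppp.YYYppppppppp........Y
ppppppp.YY.ppppppppp.........
ppppppp.YYYppppppppp........Y
ppppppp.YYYppppppppp........Y
ppppppp.YYYppppppppp........Y
```

A unchanged. Descend to just above the floor.

Call:
step_arm(
  deltas=[
    [0,0,0.015,0,0.05],
    [0,0,0.02,0,0.05],
    [0,0,0.015,0,0.05],
    [0,0,0.01,0,0.05],
    [0,0,0.005,0,0.05],
    [0,0,0,0,0.05],
    [0,0,0,0,0.05],
    [0,0,0,0,0.05],
  ],
)

```text
clock: 89.1
tcp_pos: [0.4684, -0.2888, 0.0736]
eef_rot: [0.001, 0.87, 0.493, 0.0]
contact_force: [0.7, 0.1, -1.8]
width: 0.0621
grip_force: 20.0
```

Call:
step_arm(
  deltas=[
    [0,0,0.006,0,0.05],
    [0,0,0.006,0,0.05],
    [0,0,0.006,0,0.05],
    [0,0,0.006,0,0.05],
    [0,0,0.005,0,0.05],
    [0,0,0.003,0,0.05],
    [0,0,0,0,0.05],
    [0,0,0,0,0.05],
  ],
)

```text
clock: 90.1
tcp_pos: [0.4682, -0.2887, 0.0412]
eef_rot: [0.0, 0.87, 0.493, 0.0]
contact_force: [0.1, 0.3, -2.0]
width: 0.062
grip_force: 20.0
```

Free of contact; release and rise straight up.

Call:
step_arm(
  deltas=[
    [0,0,0.001,0,0.05],
    [0,0,0,0,0.074],
    [0,0,0,0,0.074],
    [0,0,0,0,0.074],
    [0,0,-0.02,0,0.074],
    [0,0,-0.04,0,0.074],
    [0,0,-0.05,0,0.074],
    [0,0,-0.04,0,0.074],
  ],
)

```text
clock: 91.1
tcp_pos: [0.4683, -0.2887, 0.1922]
eef_rot: [0.001, 0.87, 0.493, 0.0]
contact_force: [0.9, -0.3, 0.1]
width: 0.0738
grip_force: 0.0
```

```bash
python3 - <<'E'
from h import *
cap('side','s29');show('s29',[*cw(0,0),.061],24)
print([(proj('s29',[*cw(-.004,y),.061])-proj('s29',[*cw(0,0),.061]).astype(int)+24).round(1) for y in(-.08,-.003,.074)])
# lid check
print('lid rim 2.1', [proj('s29',[*cw(.108,y),.123]).round(1) for y in(-.123,.123)])
go(*cw(.175,0),.23,30.9)
E
```

```text
.................................................
....................pppp...YYY...................
...................ppppppp.YYY.pp................
...................ppppppp.YYYpppppppp...........
..............YYY..ppppppp.YYYpppppppp...........
..............YYY...ppppppYYYYppppppp............
.................YY.......YYYYppppppp.YY.........
.................YYYYYYYYYYYYY...........YYY.Y...
..............Y.....YYYYYYYYYYYYYYYYY....YY..YY..
.............YY...ppppppp.YYYYYYYYYYY....YY..Y.YY
..............Y...ppppppp.YYYpppp........YY..YYYY
............Y.....pppppppYYYYppppppp.....YYY.Y.YY
...........YY.....pppppppYYY.ppppppp.....YYYYY.YY
..................pppppp.YYY.ppppppp.....YYYY..YY
..................pppppp.YYY.ppppppp....YYYYY..YY
..................pppppp.YYYpppppppp....YYYYYY.YY
..................pppppp.YY.pppppppp....YYYYYYYYY
..................ppppp.YYY.pppppppp....YYYYYYYYY
................pppppp.YYYY.pppppppp....YYYYYYYYY
................pppppp.YYY.pppppppp.......YYYYYYY
................pppppp.YY..pppppppp......YY.YYYYY
...............ppppppp.YYYppppppppp......YY.YYYYY

[... 890 characters left out ...]
.........
.........ppppppp.YYYpppppppppppp.................
.......Y........YYYYppppppppppp..................
.......YYYYYYYYYYYYY....ppppppp..................
.......YYYYYYYYYYYYYYYYYY....pp..................
.......ppp....YYYYYYYYYYYYYY.....................
.......ppppppppYYYYYYYYYYYYY.....................
.......ppppppppYYYYpppppp........................
.......ppppppppYYYYppppppppp........Y.YYY........
.......ppppppp.YYY.ppppppppp........YYYYYY.......
[array([20.1, 44. ]), array([23.3, 25.1]), array([26.2,  7.9])]
lid rim 2.1 [array([307. , 267.5]), array([311.3, 208.7])]
cur tw 30.89 turn by 0.01; shift in turned tool axes [ 0.0035  0.1762 -0.0323] tcp [ 0.4704 -0.2905  0.1977] j6 -0.22
```

```bash
python3 - <<'E'
from h import *
for n,u,v,z in(('bowlL',556,385,.06),('bowlR',633,390,.06),('bowl near',590,425,.0),('jar',545,330,.0),('whitelid',500,292,.0)): print(n,ray('side0',u*.64,v*.64,z).round(3))
print(cw(.187,0))
go(*cw(.187,0),.24,-59.1)
E
```

```text
bowlL [ 0.713 -0.389  0.06 ]
bowlR [ 0.848 -0.459  0.06 ]
bowl near [ 0.755 -0.464 -0.   ]
jar [ 0.825 -0.188 -0.   ]
whitelid [ 0.796 -0.02   0.   ]
[ 0.6337086 -0.384118 ]
cur tw 30.89 turn by -89.99; shift in turned tool axes [-0.1882  0.0035 -0.0423] tcp [ 0.4704 -0.2905  0.1977] j6 -0.22
```

Call:
step_arm(
  deltas=[
    [0,0,-0.042,-10,0.0],
    [0,0,0,-10,0.0],
    [0,0,0,-10,0.0],
    [0,0,0,-10,0.0],
    [0,0,0,-10,0.0],
    [0,0,0,-10,0.0],
    [0,0,0,-10,0.0],
    [0,0,0,-10,0.0],
  ],
)

```text
clock: 92.15
tcp_pos: [0.468, -0.2885, 0.2319]
eef_rot: [-0.0, 0.347, 0.938, 0.0]
contact_force: [0.4, 0.3, 0.1]
width: 0.0016
grip_force: 0.0
```

Call:
step_arm(
  deltas=[
    [0,0,0,-10,0.0],
    [-0.02,0,0,0,0.0],
    [-0.035,0,0,0,0.0],
    [-0.04,0.001,0,0,0.0],
    [-0.04,0.001,0,0,0.0],
    [-0.033,0.001,0,0,0.0],
    [-0.02,0,0,0,0.0],
    [0,0,0,0,0.0],
  ],
)

```text
clock: 93.15
tcp_pos: [0.6315, -0.3829, 0.2305]
eef_rot: [-0.001, 0.266, 0.964, 0.0]
contact_force: [0.3, 0.0, -0.9]
width: 0.0004
grip_force: 0.0
```

```bash
python3 - <<'E'
from h import *
go(*cw(.187,0),.088,-59.1)
E
```

```text
cur tw -59.11 turn by 0.01; shift in turned tool axes [-2.600e-03  1.000e-04  1.425e-01] tcp [ 0.6315 -0.3829  0.2305] j6 -1.73
```

Call:
step_arm(
  deltas=[
    [-0.002,0,0.02,0,0.0],
    [0,0,0.035,0,0.0],
    [0,0,0.035,0,0.0],
    [0,0,0.03,0,0.0],
    [0,0,0.02,0,0.0],
    [0,0,0.0025,0,0.0],
    [0.01,0,0,0,0.0],
    [0.01,0,0,0,0.0],
  ],
)

```text
clock: 94.15
tcp_pos: [0.6153, -0.3732, 0.0911]
eef_rot: [0.001, 0.266, 0.964, -0.0]
contact_force: [0.4, -0.9, 0.5]
width: 0.0006
grip_force: 0.0
```

Call:
step_arm(
  deltas=[
    [0.01,0,0,0,0.0],
    [0.009,0,0,0,0.0],
    [0.006,0,-0.008,0,0.0],
    [0.006,0,-0.008,0,0.0],
    [0.006,0,-0.007,0,0.0],
    [0.008,0,-0.006,0,0.0],
    [0.008,0,-0.005,0,0.0],
    [0.007,0,-0.004,0,0.0],
  ],
)

```text
clock: 95.15
tcp_pos: [0.5627, -0.3416, 0.127]
eef_rot: [-0.001, 0.266, 0.964, 0.0]
contact_force: [0.8, -0.5, 0.3]
width: 0.0007
grip_force: 0.3
```

```bash
cat >> h.py <<'E'
def lid(f,th):
    r=lambda x,z:(.054+x*np.cos(th)+z*np.sin(th), .03-x*np.sin(th)+z*np.cos(th))
    o=[]
    for q in((-.108,0),(-.108,.045)):
        x,z=r(*q); o.append(proj(f,[*cw(x,-.123),z]).round(1))
    return o
E
python3 - <<'E'
from h import *
s=manip.state();t=s['tcp_pos'];print(t,s['contact_force'],(t[:2]-c0)@X)
cap('side','s30')
print([(th,lid('s30',th)) for th in(2.1,1.83,1.57,1.3)])
im=np.load('pics/s30.npz')['im']
h=cv2.cvtColor(im,cv2.COLOR_RGB2HSV)
for y in range(225,310,3): print(y,''.join('#' if 5<a<24 and b>110 and c>110 else('+' if 5<a<24 and b>110 and c>50 else('p' if a>150 and b>90 else '.')) for a,b,c in h[y,250:340:2].astype(int)))
E
```

```text
[ 0.56273436 -0.34161816  0.12700024] [ 0.80960998 -0.52789141  0.26610144] 0.10427653008284894
[(2.1, [array([307.2, 267.4]), array([320.4, 274.3])]), (1.83, [array([297.8, 263.7]), array([313.2, 268.3])]), (1.57, [array([287.9, 261.7]), array([304.1, 263.6])]), (1.3, [array([277.6, 261.4]), array([293.3, 260.4])])]
225 ++++++###pppp##pppp..+++..............++++...
228 ......################+..............+.....++
231 ..+..###.ppp##ppp##+##+...............+++++++
234 ...+.##..ppp##pppp..##+...............+++...+
237 .....##..ppp++pppp..##++++++..+...+..+++++..+
240 +..++##.ppp##pppp...##++####......++++++...++
243 ...+#####pp##pppp..###++####+......+++..+++++
246 ...+#######.#####..#++++#+++..+++.....+++++++
249 .+.###.ppp##pppp...########+..++++......++.++
252 ...##.pppp##pppp...########+..++++.+.......++
255 ..+##.pppp++pppp...########...++++++++++++.++
258 +++#pppp##pppppp..#########..++++.+....++++..
261 ..##pppp##pppppp..#########...++++++++..+++..
264 ..####..######p...+++++++++...++++++.+++++.++
267 ..#pppp#.ppp.#....+++++++++....++.+.+++...+++
270 .##pppp##pppp.....+++++++++...+++++++++++++..
273 .##pppp##pppp....##++++++++..+++..++++....++.
276 +##pppp#+pppp....##++++++#+..++.+...++++....+
279 ######p#+pppp....##++++++#+...+++....+++++...
282 ++++#########....##++++++#...+++++....+.+++++
285 ###++++++++++++++#++++++++....++++++++++..+++
288 +.++++++++++++####............++++++++++.....
291 +++.+...+++..++++#+........++.++++.+.++++....
294 ++++...+++++++...+++++........+++..+++.......
297 .+++++++####+++..++++++++...++.+++..++++.....
300 ++++++++######.######++++++++++..+.++.+++++..
303 +++++.++#########.########+++++.....+.++..+.+
306 .++++++###.###############++++.........++....
309 .++++++###.#########..####+++.++.............
```

Call:
step_arm(
  deltas=[
    [0.008,0,-0.004,0,0.0],
    [0.008,0,-0.003,0,0.0],
    [0.009,0,-0.002,0,0.0],
    [0.009,0,0,0,0.0],
    [0.009,0,0,0,0.0],
    [0.009,0,0,0,0.0],
    [0.008,0,0.002,0,0.0],
    [0.008,0,0.002,0,0.0],
  ],
)

```text
clock: 96.2
tcp_pos: [0.5051, -0.3072, 0.1323]
eef_rot: [-0.0, 0.266, 0.964, 0.0]
contact_force: [0.1, 0.1, 0.1]
width: 0.0006
grip_force: 0.2
```

Call:
step_arm(
  deltas=[
    [0.006,0,0.003,0,0.0],
    [0.006,0,0.003,0,0.0],
    [0.006,0,0.003,0,0.0],
    [0,0,0,0,0.0],
    [0,0,0,0,0.0],
    [0,0,0,0,0.0],
    [0,0,0,0,0.0],
    [0,0,0,0,0.0],
  ],
)

```text
clock: 97.2
tcp_pos: [0.4903, -0.2983, 0.1235]
eef_rot: [0.0, 0.266, 0.964, -0.0]
contact_force: [1.0, -0.2, 0.1]
width: 0.0006
grip_force: 0.0
```

```bash
python3 - <<'E'
from h import *
s=manip.state();t=s['tcp_pos'];print(t,s['contact_force'],(t[:2]-c0)@X)
cap('side','s31')
print([(th,lid('s31',th)) for th in(1.3,1,.7,.35,0)])
im=np.load('pics/s31.npz')['im']
h=cv2.cvtColor(im,cv2.COLOR_RGB2HSV)
for y in range(216,310,3): print(y,''.join('#' if 5<a<24 and b>110 and c>110 else('+' if 5<a<24 and b>110 and c>50 else('p' if a>150 and b>90 else '.')) for a,b,c in h[y,230:330:2].astype(int)))
E
```

```text
[ 0.49029633 -0.29833556  0.12354952] [ 0.9671107  -0.18052989  0.1287694 ] 0.019891933522269343
[(1.3, [array([277.6, 261.4]), array([293.3, 260.4])]), (1, [array([267.2, 263.2]), array([280.7, 259.1])]), (0.7, [array([258.7, 267. ]), array([268.9, 260.4])]), (0.35, [array([252.5, 273.3]), array([257.5, 264.7])]), (0, [array([250.5, 280.9]), array([250.2, 271.3])])]
216 ++++++++++++.++++###...........#+.......+++.......
219 ++++++++++.++++++#.............###+.+++++.....+...
222 ++++.+++++++++++##.............###.++++++++++++++.
225 ++++++++++++++++##.............##++++++++++++++++.
228 ++++++++.......+++.............##+++++.....+++++..
231 .+++++......+..+++.............##+.+++++.+++....++
234 .++.++.+.....+.++++++++###.######++.....++++++..++
237 +++++++++......++++++++##########+++.....+..++++++
240 .++.+++......+++++++++###+#+####+++++.......++++++
243 ........+..+.++##+++++##########++++.++.+....++..+
246 ...........+++###+##+###########++++.++++++.....++
249 +.+..........+##+###############+++.+..+++++.....+
252 ++++.........###+++++###########+++.++.+++++++...+
255 ..+++++....
[... 329 characters left out ...]
.++++++++++#########+++++.+++++++.+++++.
276 ....+++..++#++++++++++++++++##+++++..++++.....++.+
279 .........+##+.pp.+++++++++++++.+.++.+...++..+..+++
282 .........+++++++##+++++++++++.......++++..++....+.
285 .......+++###++++++++++++++#+...........++++++.++.
288 .......++++++...+++++++++###...+........++++++++++
291 .......++++++.....+++..+.++#+++......+..++++++.+++
294 ........++++++...+++++++...+++++.++.+..++++..+++++
297 .........+++++++++####++++.+++++++++...+++++.+++++
300 .........+++++++++######.######++++++++++.++...+++
303 ..........++++++++#########.########+++++..+.++.++
306 ...........++++++###.###############++++..........
309 ...........++++++###.#########..####++..++........
```

Call:
step_arm(
  deltas=[
    [0.01,0,0,0,0.0],
    [0.02,0,0,0,0.0],
    [0.02,0,0,0,0.0],
    [0.01,0,0,0,0.0],
    [0,0,0,0,0.0],
    [0,0,0,0,0.0],
    [0,0,0,0,0.0],
    [0,0,0,0,0.0],
  ],
)

```text
clock: 98.25
tcp_pos: [0.439, -0.2677, 0.1234]
eef_rot: [-0.0, 0.266, 0.964, 0.0]
contact_force: [-0.5, 0.2, 0.3]
width: 0.0005
grip_force: 0.0
```

```bash
python3 - <<'E'
from h import *
s=manip.state();t=s['tcp_pos'];print(t,s['contact_force'],(t[:2]-c0)@X)
cap('side','s32')
im=np.load('pics/s32.npz')['im']
h=cv2.cvtColor(im,cv2.COLOR_RGB2HSV)
for y in range(255,296,2): print(y,''.join('#' if 5<a<24 and b>110 and c>110 else('+' if 5<a<24 and b>110 and c>50 else('p' if a>150 and b>90 else '.')) for a,b,c in h[y,240:304].astype(int)))
a=np.load('pics/s2.npz')['im'];d=np.abs(im.astype(int)-a).sum(2)
print('diff to shut at start',[(y,int(d[y,245:300].mean())) for y in range(255,296,4)])
E
```

```text
[ 0.43900014 -0.26765232  0.1234248 ] [-0.46540261  0.22106583  0.34613478] -0.03988112781869308
255 .............++++##+++############################+++++++.+.++++
257 ............++####++##+###########################++++...+...+++
259 ............+####################################++++..........+
261 ...........+#####################################++++...........
263 ...........+#####################################++....+.....++.
265 ..........+######################################++++.+++++.+...
267 ..........########################################+++++......++.
269 ..........######################################.#++.++++..+....
271 .........+######################################.#++++++++.+....
273 .........+++++++##################################++++++++++.+++
275 +........+++++++++++++++++++++++#################++++.++++++...+
277 ...+.....+++++++++++++++++++++++++++++++++++++###+++...++++...++
279 .......+++++++++++++++++++++++++++++++++++++++++.....+++.++..+++
281 .....+....+##++#+++++++++++++++++++++++++++++++......+...++..+++
283 ......++++++++++++++++++++++++#++++++++++++++++.........+......+
285 ...+++++++######+++++++++++++++++++++++++++###+.................
287 ..++++++++++#+++++++++++++++++++++++++++++++++#.................
289 ...+++++++++++++++++.......+++++++++++++#######...++............
291 ....+++++++++++...+.......+++++.....+.+.++++##+++++.+...........
293 .....+++++++++++........+++++++++++++++++..+++++++++.+..+++..+..
295 ......++++++++++++.+++++++++++++++++++....+++++++++++++++..+++++
diff to shut at start [(255, 114), (259, 91), (263, 87), (267, 56), (271, 21), (275, 14), (279, 13), (283, 7), (287, 6), (291, 3), (295, 3)]
```

Call:
step_arm(
  deltas=[
    [0,0,0.015,0,0.0],
    [0,0,0.015,0,0.0],
    [0,0,0.01,0,0.0],
    [0,0,0.004,0,0.0],
    [0,0,0.002,0,0.0],
    [0,0,0.002,0,0.0],
    [0,0,0.001,0,0.0],
    [0,0,0,0,0.0],
  ],
)

```text
clock: 99.3
tcp_pos: [0.439, -0.2677, 0.0755]
eef_rot: [0.001, 0.266, 0.964, -0.0]
contact_force: [-2.1, 1.2, 4.3]
width: 0.0003
grip_force: 2.7
```

Call:
step_arm(
  deltas=[
    [0,0,-0.01,0,0.0],
    [0,0,-0.03,0,0.0],
    [0,0,-0.04,0,0.0],
    [0,0,-0.04,0,0.0],
    [0,0.03,-0.02,0,0.0],
    [0,0.05,0,0,0.0],
    [0,0.05,0,0,0.0],
    [0,0.05,0,0,0.0],
  ],
)

```text
clock: 100.3
tcp_pos: [0.532, -0.1118, 0.2156]
eef_rot: [0.001, 0.267, 0.964, -0.0]
contact_force: [0.6, -0.7, 0.4]
width: 0.0005
grip_force: 0.0
```

```bash
python3 - <<'E'
from h import *
cap('side','s33');cap('wrist','w33')
im=np.load('pics/s33.npz')['im'];a=np.load('pics/s2.npz')['im'];d=np.abs(im.astype(int)-a).sum(2)
print('case diff',[(y,int(d[y,245:300].mean())) for y in range(210,296,8)])
b=np.load('pics/side0.npz')['im']
P=[('knife',.426,.327,.03),('tape',.3685,.06,.01),('stamp',.513,.282,.03),('tin',.66,-.116,.05),('nut',.41,-.495,.018)]
for n,x,y,z in P:
    u,v=proj('s33',[x,y,z]).astype(int); print(n,u,v,np.abs(im[v-9:v+9,u-9:u+9].astype(int)-b[v-9:v+9,u-9:u+9]).sum(2).mean().round(1))
# knife handle/blade in side image
h=cv2.cvtColor(im,cv2.COLOR_RGB2HSV); u,v=proj('s33',[.426,.327,.02]).astype(int)
for y in range(v-16,v+22): print(''.join('W' if c>190 and b<70 else('h' if a<20 and b>110 and 40<c<200 else '.') for a,b,c in h[y,u-22:u+26].astype(int)))
print([(n,(proj('s33',p)-[u-22,v-16]).round(1)) for n,p in(('tip',[.4346,.2216,.0135]),('rear',[.42,.399,.022]))])
print(manip.state()['tcp_pos'])
E
```

```text
case diff [(210, 31), (218, 81), (226, 66), (234, 33), (242, 8), (250, 7), (258, 4), (266, 4), (274, 4), (282, 4), (290, 4)]
knife 206 155 8.9
tape 211 199 46.9
stamp 228 156 3.6
tin 301 200 19.0
nut 282 313 3.5
h............WWW...hhhhhhhhhhh..................
h........h......WW....hhhh..hh..................
h....hhhh.........WWW..hh....hh.................
hhh.hhhhhh...hh.....WWWWWWWWW.hh................
.hhh..hh...hh.....WWWWWWWWWWWW..................
.............WWWWWWWWWWWWWWWWW..................
.......WWWWWWWWWW..WWWWWWWWWWWW.................
....WWWWWWWWWWWWhhhWWWWWWWWWWWW.................
...WWWWWWWWWWWWWhhhhWWWWWWWWWWWW......hhhhhhh...
...WWWWWWWWWWWWW.hhh.WWWWWWWWWWW.hh...hhhhhh...h
....WWWWWWWWWWWWWhhhhWWWWWWWWWWWWhhh..hhhhhh...h
....WWWWWWWWWWWWW.hhhhWWWWWWWWWWW.........hhhhhh
hh..WWWWWWWWWWWWWWhhhh.WWWWWWWWWWW.......hhhhhhh
hhhh.WWWWWWWWWWWWWWhhhh.WWWWWWWWWW.hh..hhhhhhhhh
hhhh.WWWWWWWWWWWWWW.hhhhWWWWWWWWWW.hhhhhhhhhhhhh
hhhhh.WWWWWWWWWWWWWWhh...WWWWWWWWWWhhhhhhhh.hhhh
hhhhh.WWWWWWWWWWWWWWWh...WWWWWWWWWW.h..h....hhhh
hh.hh.WWWWWWWWWWWWWWW...h.WWWWWWWWWWhhhh.W..hhhh
h...hh
[... 373 characters left out ...]
WWW.h..hh...
....hhhh.WWWWWWWWWWWWWWWWWWWWWWWWWWWWWWW.hhhh...
....hh....WWWWWWWWWWWWWWWWWWWWWWWWWWWWWW.hhhh...
.....hh...WWWWWWWWWWWWWWWWWWWWWWWWWWWWWWWhhh.hhh
.......hhhWWWWWWWWWWWWWWWWWWWWWWWWWWWWWWW.hhhhh.
......hhhh.WWWWWWWWWWWWWWWWWWWWWWWWWWWWWWWhhhhhh
......hhhh.WWWWWWWWWWWWWWWWWWWWWWWWWWWWWWW.hhhhh
.......hhhh.WWWWWWWWWWWWWWWWWWWWWWWWWWWWWW.hhhhh
.......hhhh.WWWWWWWWWWWWWWWWWWWWWWWWWW........hh
........hhh.WWWWWWWWWWWWWWWWWWWWW.........h...hh
........hhhh.WWWWWWWWWWWWWWW.............hh....h
........hhhh.WWWWWWWWWWW........hhh.......h...hh
.........hh..WWWWWW.........hhhhhh...........hhh
[('tip', array([32. , 30.6])), ('rear', array([17.2,  8. ]))]
[ 0.53296214 -0.10901428  0.2153188 ]
```

```bash
python3 -c "
from cell import manip
print(manip.finish_job())"
```

```text
the job is handed in; nothing more can be done
None
```

The job is handed in at about 100 s of the 210 s limit: by the last camera checks the lid is shut on all three gift boxes, which stood cross-up in the tray before it closed, and the knife is flat on the slab; finish_job returned no score.

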